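Find and mark the balance point of a soapstone bar

TASK

Slide the soapstone bar gently along the balancing stand, out over the red edge, until it just tips by itself and rests on the blue sprung pad, and leave it settled there with the pad not pressed down to its stop. Then mark its balance point: set the orange saddle astride the bar, seated on its top, straight above the red edge, and let go. Do not lift the bar off the stand or push hard on it, and leave the other things where they are.

Things in the scene. Friction and masses are not known exactly. Their poses are not given: they have to be found in the camera images.
- stand: fixed wooden stand, base 110 x 360 x 18 mm. Origin on the table under the red edge's middle; z up, +y is the sliding direction. Deck 90 mm wide (x), from y = -192 to 0 mm, top 70 mm above the table; its last 10 mm are red, ending at the edge (y = 0). Two guide rails, 8 mm above the deck, y = -185 to -35 mm, leave a 32 mm lane for the bar. Beyond the edge: only the low base and the pad
- edge (a point): middle of the upper rim of the red edge, on the deck's top level (70 mm above the table); axes as the stand
- pad (a joint): sprung blue pad (roller 16 mm across, 44 mm wide) 90 mm beyond the edge, catches the tipped bar. 0: fully up, its top 4 mm below deck level; grows as it sinks, 10 mm at its stop. Very soft (0 N at the top, 0.74 N at the stop): under 1 mm when the bar has barely tipped (it may then rock back), at its stop when the bar's balance point is some 10 mm past the edge
- bar: grey-green soapstone bar, 28 wide (x) x 300 long (y) x 26 mm high, carved bands near both ends, 0.5 kg. Origin: middle of the underside. It lies between the rails, front end (+y) out past the edge. The stone is uneven: its balance point lies unseen within 40 mm of its middle, either way. Sliding takes 2 to 4 N. Tipped it leans 2.5 to 8 degrees, front end down, about the red edge
- bar_back (a point): middle of the bar's back end face, 150 mm behind the bar's origin, 13 mm up: push here. While something presses here, rubbing can hold this end down 20 mm or more past the balance point (felt as an upward tug), so back off often to let the bar tip freely
- saddle: orange plastic marking saddle, standing on two legs: 44 wide (x), 20 deep (y), 53 mm high, 40 g. Origin midway between the feet, z up. The slot between the legs is 34 mm wide (x), 14 mm high, open to both y sides and below; above it a 5 mm bridge and a grip tab 24 (x) x 14 mm (y), from z = 19 to 53 mm. Astride the bar its x axis lies across the bar
- seat (a point): middle of the underside of the saddle's bridge, 14 mm above its feet: it rests on the bar's top
- finial_a: small spiral stone finial, standing, base 38 mm across, 85 mm high, leave alone; origin under its base
- oil_jar: small amber jar with white lid, 44 mm across, 55 mm high, leave alone; origin under its base
- chisel: steel chisel lying flat, 166 mm long, leave alone; origin on the table under it
- finial_b: spiral stone finial, 100 mm high, leave alone; origin under its base
- rosette: carved stone rosette tile 75 x 85 x 40 mm, leave alone; origin under it
- mallet: hammer lying on the table, leave alone
- dust_brush: brush lying on the table, leave alone
Mind the look-alikes: they are no part of the job. Of the things that look like the saddle, the middle-sized one is meant.

How it is judged (in metres and radians):
On the way:
1. the bar has tipped over the edge by itself, unmarked and untouched, onto the pad, which is not pressed to its stop (angle between bar's own z axis and vertical above 0.025 rad and value of joint pad below 0.009 m and contact force between the fingers and bar below 0.05 N and distance between seat and edge above 0.06 m), for 0.2 s.
At the end, for the whole second after the job is handed in: Bar tipped over the red edge (lean over 0.025 rad), resting on the pad, pad less than 9 mm down (stop: 10 mm). Saddle astride the bar, bridge on its top (3 mm, 0.15 rad; 6 mm across), its middle from 6 mm behind to 8 mm beyond the edge. Both at rest (angle between bar's own z axis and vertical above 0.025 rad and value of joint pad below 0.009 m and y of seat in the frame of edge between -0.006 and 0.008 m and z of seat in the frame of bar between 0.023 and 0.029 m and x of seat in the frame of bar between -0.006 and 0.006 m and angle between the z axis of saddle and the z axis of bar, either way round below 0.15 rad and linear speed of each of bar, saddle below 0.01 m/s); the robot touches nothing.
It fails at once if the bar is pressed or squeezed with more than 20 N (contact force between the fingers and bar above 20 N).
It fails at once if the bar is lifted off the stand (z of bar in the frame of edge above 0.02 m).
It fails at once if the bar falls off the stand (z of bar in the frame of edge below -0.03 m or angle between bar's own z axis and vertical above 0.3 rad).
It fails at once if another thing is shifted by more than 30 mm (distance of any of finial_a, oil_jar, chisel, finial_b, rosette, mallet, dust_brush from where it was at the start of the episode above 0.03 m).
It also fails if it takes over 72 s, if anything falls off the work surface, if the arm or the gripper's body presses on something with over 40 N, if the wrist force passes 120 N, or if a joint passes its speed limit or range.

ROBOT

A 6-joint arm with a two-finger parallel gripper is mounted at the origin on the work surface. World frame = base frame: x ahead of the robot, y to its left, z up, the work surface at z = 0. Lengths are in m, angles in degrees, forces in N, time in s.
With the tool pointing down it reaches from about 0.4 to 0.825 m from the base axis. Payload 7 kg.
Tool frame: the origin (TCP) lies on the mounting face of the last link; the fingertips stand 178 mm ahead of it and the grasp point (between the pads) lies 159 mm ahead of it (ctrl.tip_extent is the distance from the TCP to the fingertips, in m); z points along the fingers, y is the direction in which the jaws open and shut (so a half turn about z gives the same grasp; the last joint's range is limited). The gripper opens to 88 mm and grips with 3 to 60 N. Pads are 19 mm wide; open, the fingers measure 130 mm over their backs; the gripper's body (78 mm by 193 mm) begins 47 mm behind the grasp point.
Start: joints at [-53.337, 20.546, 0.682, 0, -70.136, -16.507], TCP at [0.233, -0.634, 0.405] pointing down, gripper open.
Joint ranges: [-176.03, 176.03], [-82.01, 121.73], [-58.28, 71.71], [-173.87, 95.51], [-174.79, -0.11], [-173.66, 173.66]. Speed limits (degrees/s): [136.94, 136.94, 172.46, 180, 180, 180].

INTERFACE

Orientations are given as [roll, pitch, yaw] about the fixed x, y, z axes, in that order (R = Rz(yaw) Ry(pitch) Rx(roll)).
In Python, from plant import ctrl gives the robot as it stands. The module is installed in compiled form; this text tells all that it offers.
- The arm moves only by the tool carry_out, never from a script. Its argument "moves" is text: rows parted by semicolons, each of 7 numbers parted by spaces: the finger opening in m, from 0 to 0.0876, then the shift along the tool's x, y, z in m, then the turn, a rotation vector about the tool's x, y, z in rad. A call has 1 to 20 rows; each row is the pose to reach, as a shift and turn from the pose commanded when the call began, along the tool's axes at that moment; what a row does not reach only later rows make up. A row lasts 1/10 s, in which the tool goes at most 50 mm and 8.59 degrees, less where a joint would pass 70% of its speed; a pose out of reach is approached as far as the arm can. A call with a gripper value outside its range is refused whole. The fingers move at their own pace and stop on an object; the grip force is fixed at half the most. Time passes only in rows, so rows that repeat a pose let the fingers close. It gives the time, the measured TCP pose, the force and the opening at its end, in the units of the state.
- ctrl.get_obs(): the state, without advancing time (a new reading comes with each control period).
- ctrl.snapshot(name): name is "scene" or "top"; returns a dict with "image" (400x640x3 uint8, red, green, blue), "K" (3x3 intrinsics, pixels), "R" (3x3) and "t" (3): a world point X has camera coordinates R X + t. Camera axes: x right, y down, z forward; pixel columns grow to the right and rows downward; lengths in m; the calibration is good to about 2 mm. A picture is of the moment at which its call begins. There is no depth.
- ctrl.close_job(): hands the job in, once; it reports no verdict.
Trained networks look in a picture, given as the dict that the camera call returned (one of the last four; its "shot" number tells which), for a name from the list of things; names that differ only in an ending like _2 or _b are one class to them, and where a whole thing is asked for, a point or a joint stands for the part that bears it (a point fixed in the world has none). Each returns a list of dicts, best first, with "confidence" (0 to 1); they miss things now and then, are a little off and sometimes report something else, mostly with a low value. They report only what shows in the picture. A call takes as long as a camera call. They do not tell look-alikes from the thing itself.
- ctrl.recognise(picture, label): "extent" ([left, top, right, bottom] in pixels, round what is visible of it).
- ctrl.trace(picture, label): "region" (400x640 bool, what is visible of it) and "extent" ([left, top, right, bottom] in pixels, round what is visible of it).
- ctrl.mark_of(picture, label): "at" ([row, column] in pixels: a listed point, or the origin of a listed thing).
The state is a dict: "clock": time; "joint_pos": joint angles; "qvel": joint speeds; "tau": joint torques, N m; "tool_pos": TCP position; "orientation": TCP orientation; "force": force on the tool from outside, world axes, zero at the start; "moment": the same for the moment, N m; "opening": finger opening in m.
Only numpy, scipy, OpenCV 4.12 (cv2) and the standard library are available. Lean on these libraries where they do the work, as an engineer would, in place of code of your own. Each camera call takes 0.05 s, during which the arm holds its last target.

## Working session

There is one attempt and no reset: what is moved stays moved. The work goes in short steps, Python scripts to look and compute and a tool call to move; the robot and the scene stay as the last step left them, time stands still between calls to the robot, and variables do not carry over. Pictures are saved under pics/ and viewed, and the job is handed in when it is done.

Besides the shell and the picture viewer there is one more tool, called after "Emit:" as name(argument=value, ...), one argument or row to a line, values as JSON. carry_out: Moves the arm, as the interface text tells. Its arguments: {"type":"object","properties":{"moves":{"type":"string"}},"required":["moves"]}

```bash
mkdir -p pics; cat > h.py <<'E'
import numpy as np, cv2, pickle
from plant import ctrl
def save(p,name,crop=None,s=1):
    im=p["image"][:,:,::-1].copy()
    if crop: a,b,c,d=crop; im=im[b:d,a:c]
    if s!=1: im=cv2.resize(im,None,fx=s,fy=s,interpolation=cv2.INTER_CUBIC)
    cv2.imwrite("pics/"+name,im)
def ray(p,u,v):
    K,R,t=p["K"],p["R"],p["t"]
    d=R.T@np.linalg.solve(K,[u,v,1.]); return -R.T@t,d
def onz(p,u,v,z):
    c,d=ray(p,u,v); return c+d*(z-c[2])/d[2]
def proj(p,X):
    c=p["K"]@(p["R"]@np.asarray(X,float)+p["t"]); return c[:2]/c[2]
def tri(ps):
    A=np.zeros((3,3));b=np.zeros(3)
    for p,u,v in ps:
        c,d=ray(p,u,v);d=d/np.linalg.norm(d);M=np.eye(3)-np.outer(d,d);A+=M;b+=M@c
    return np.linalg.solve(A,b)
E
python3 - <<'E'
from h import *
np.set_printoptions(precision=4,suppress=True)
for n in("scene","top"):
    p=ctrl.snapshot(n);save(p,n+"0.png");print(n,p["K"].tolist(),"cam",-p["R"].T@p["t"])
    for l in["stand","edge","pad","bar","bar_back","saddle","seat"]:
        r=ctrl.mark_of(p,l);print(l,[(np.round(x["at"],1).tolist(),round(x["confidence"],2)) for x in r])
        if l in("saddle","bar"):print([(np.round(x["extent"],0).tolist(),round(x["confidence"],2)) for x in ctrl.recognise(p,l)])
print(ctrl.get_obs())
E
```

```text
scene [[473.5395455591815, 0.0, 325.97954459769323], [0.0, 473.5395455591815, 194.89143045309643], [0.0, 0.0, 1.0]] cam [ 1.1797 -0.8766  0.9075]
stand [([209.5, 320.3], 0.61), ([221.3, 227.4], 0.31), ([218.8, 412.3], 0.25)]
edge [([190.7, 320.7], 0.82), ([222.4, 410.7], 0.16)]Traceback (most recent call last):
  File "<stdin>", line 6, in <module>
ValueError: it knows: bar, bar_back, chisel, dust_brush, edge, finial, mallet, oil_jar, rosette, saddle, seat, stand
```

```bash
python3 - <<'E'
from h import *
np.set_printoptions(precision=4,suppress=True)
for n in("scene","top"):
    p=ctrl.snapshot(n);save(p,n+"1.png");print(n,"cam",-p["R"].T@p["t"])
    for l in["stand","edge","bar","bar_back","saddle","seat"]:
        r=ctrl.mark_of(p,l);print(l,[(np.round(x["at"],1).tolist(),round(x["confidence"],2)) for x in r])
        if l in("saddle","bar"):print([(np.round(x["extent"],0).tolist(),round(x["confidence"],2)) for x in ctrl.recognise(p,l)])
print(ctrl.get_obs())
E
```

```text
scene cam [ 1.1797 -0.8766  0.9075]
stand [([207.8, 324.8], 0.96)]
edge [([187.0, 318.4], 0.91), ([218.8, 410.8], 0.34)]
bar [([203.7, 299.8], 0.65)]
[([258.0, 175.0, 335.0, 238.0], 0.79)]
bar_back [([227.8, 257.1], 0.74)]
saddle [([275.4, 211.1], 0.68), ([295.4, 216.3], 0.61), ([291.4, 175.4], 0.56)]
[([163.0, 268.0, 188.0, 298.0], 0.76), ([205.0, 260.0, 223.0, 286.0], 0.54), ([210.0, 286.0, 228.0, 302.0], 0.41), ([258.0, 181.0, 361.0, 251.0], 0.27)]
seat [([288.5, 174.3], 0.86), ([251.4, 403.3], 0.74), ([272.1, 210.1], 0.53), ([296.4, 214.6], 0.41)]
top cam [ 0.3249 -0.064   1.1654]
stand [([210.6, 297.7], 0.6)]
edge [([209.6, 296.0], 0.91)]
bar [([246.3, 431.5], 0.68), ([213.2, 328.8], 0.57)]
[([273.0, 196.0, 388.0, 227.0], 0.82)]
bar_back [([220.3, 388.3], 0.63)]
saddle [([261.2, 462.8], 0.83), ([243.5, 432.6], 0.5), ([222.8, 449.3], 0.43)]
[([456.0, 253.0, 480.0, 271.0], 0.62), ([430.0, 235.0, 444.0, 255.0], 0.46)]
seat [([256.1, 466.3], 0.73), ([226.0, 446.4], 0.59), ([243.8, 430.7], 0.51)]
{'clock': 1.05, 'joint_pos': array([-53.3371,  20.5458,   0.6823,   0.0002, -70.1374, -16.5089]), 'qvel': array([0.0173, 0.0002, 0.0457, 0.1019, 0.0235, 0.1204]), 'tau': array([ -0.0001, -58.24  ,  29.3303,   7.0028,   0.0124,  -0.0001]), 'tool_pos': array([ 0.2326, -0.6336,  0.4047]), 'orientation': array([ 179.9991,   -0.0004, -159.846 ]), 'force': array([ 0.3115, -0.3317, -0.4584]), 'moment': array([-0.0094, -0.0022, -0.0034]), 'opening': 0.08749084353348775}
```

View pics/scene0.png

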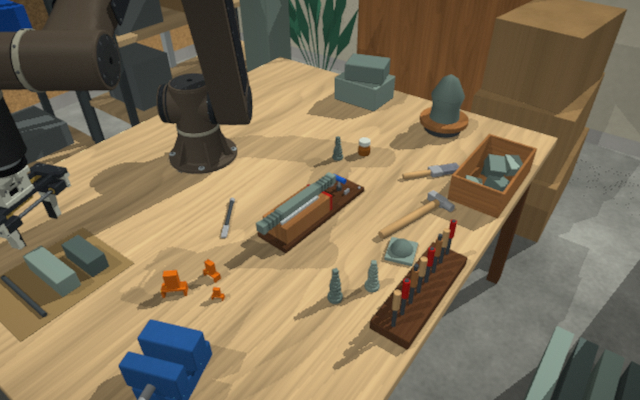

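View pics/top1.png

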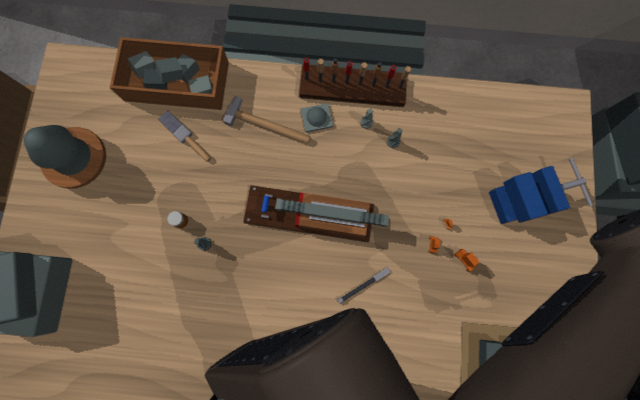

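The scene view has three orange saddles: large (174,282), middle (211,270) and small (217,293). In the top view they are at (467,260), (435,244) and (448,223). The stand runs in image -x in the top view, with the pad at (266,204) and the red edge at (298,210). Zooming in next.

```bash
python3 - <<'E'
from h import *
np.set_printoptions(precision=4,suppress=True)
a=ctrl.snapshot("scene");b=ctrl.snapshot("top")
pickle.dump((a,b),open("ab.pkl","wb"))
save(a,"s2sad.png",(150,250,250,320),8);save(b,"t2sad.png",(400,200,500,290),8)
save(a,"s2st.png",(240,160,380,260),5);save(b,"t2st.png",(235,170,405,255),4)
for n,(u,v),(u2,v2),z in[("edge",(318.4,187),(296,209.6),.07),("barback",(257.1,227.8),(388.3,220.3),.083),("sad",(211.1,275.4),(432.6,243.5),0),("big",(175.4,291.4),(462.8,261.2),0),("seat",(210.1,272.1),(430.7,243.8),.014)]:
    print(n,onz(a,u,v,z),onz(b,u2,v2,z),tri([(a,u,v),(b,u2,v2)]))
E
```

```text
edge [0.5009 0.0096 0.07  ] [0.5054 0.0075 0.07  ] [0.5042 0.0067 0.0735]
barback [ 0.4887 -0.2398  0.083 ] [ 0.4978 -0.2413  0.083 ] [ 0.4952 -0.2422  0.0886]
sad [ 0.4487 -0.3802  0.    ] [ 0.4568 -0.384   0.    ] [ 0.4552 -0.3831  0.0068]
big [ 0.4168 -0.4691  0.    ] [ 0.4152 -0.4704  0.    ] [ 0.4158 -0.4697 -0.0002]
seat [ 0.4496 -0.3816  0.014 ] [ 0.4538 -0.3748  0.014 ] [ 0.4515 -0.3782  0.0127]
```

View pics/s2sad.png

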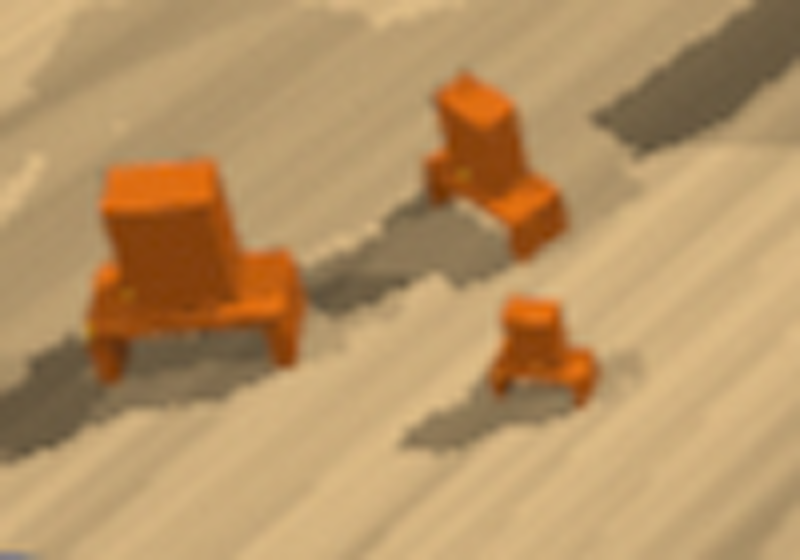

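View pics/t2sad.png

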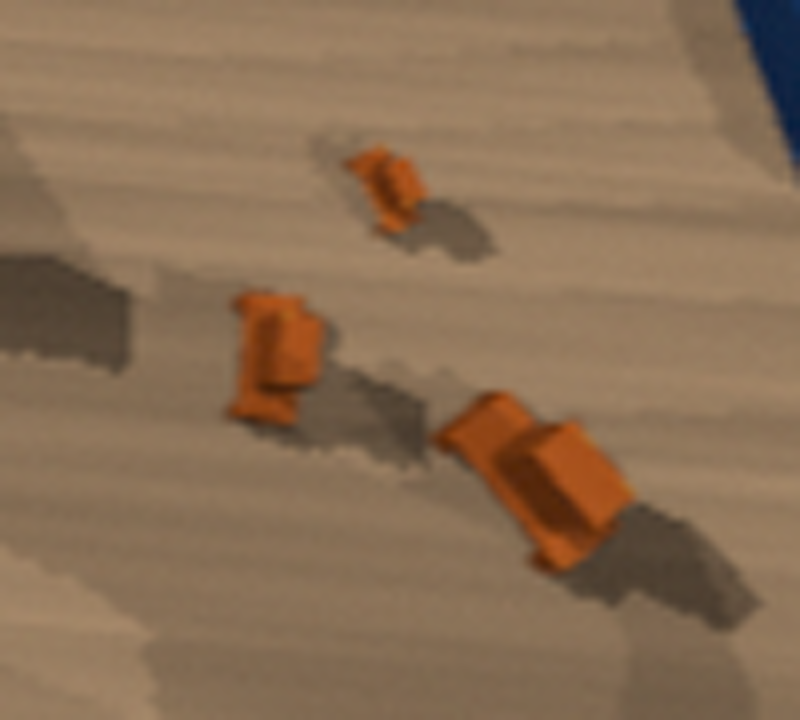

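View pics/s2st.png

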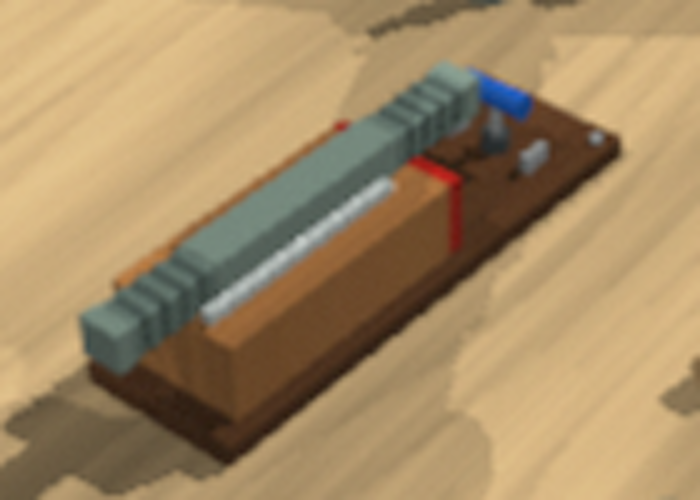

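View pics/t2st.png

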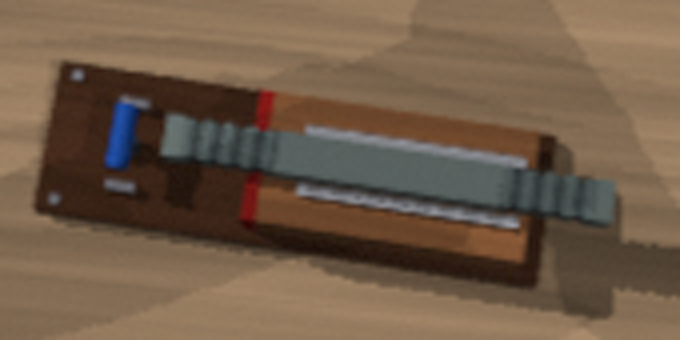

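```bash
cat > fit.py <<'E'
from h import *
from scipy.optimize import least_squares
np.set_printoptions(precision=4,suppress=True)
a,b=pickle.load(open("ab.pkl","rb"))
def un(c,s,o): return np.array([(c[0]+.5)/s-.5+o[0],(c[1]+.5)/s-.5+o[1]])
T=lambda x,y:(b,un((x,y),4,(235,170)))
S=lambda x,y:(a,un((x,y),5,(240,160)))
# local stand: x right of +y dir -> +x world
obs=[((45,0),T(259,92)),((-45,0),T(241,226)),((45,-192),T(540,135)),((-45,-192),T(526,262)),
((45,0),S(462,178)),((45,-192),S(238,350)),((-45,0),S(341,122)),((-45,-192),S(113,283))]
def W(q,l,z=.07):
    c,s=np.cos(q[2]),np.sin(q[2]);x,y=l[0]/1e3,l[1]/1e3
    return [q[0]+c*x-s*y,q[1]+s*x+c*y,z]
f=lambda q:np.concatenate([proj(p,W(q,l))-uv for l,(p,uv) in obs])
if __name__=="__main__":
    r=least_squares(f,[.505,.007,0],loss="soft_l1");print(r.x,np.degrees(r.x[2]));print(r.fun.reshape(-1,2))
    ra=least_squares(lambda q:f(q)[:8],[.505,.007,0]);rb=least_squares(lambda q:f(q)[8:],[.505,.007,0]);print(ra.x,rb.x)
    q=r.x
    # bar ends top corners at z=.096: top view back end corners (614,180),(606,224); front (168,112),(163,158)
    for x in[(614,180),(611,224),(168,113),(164,158)]:
        w=onz(b,*T(*x)[1],.096);d=w[:2]-q[:2];c,s=np.cos(q[2]),np.sin(q[2]);print(w,"local",[c*d[0]+s*d[1],-s*d[0]+c*d[1]])
    for x in[(82,318),(138,333),(478,75),(430,62)]:
        w=onz(a,*S(*x)[1],.096);d=w[:2]-q[:2];print(w,"local",[c*d[0]+s*d[1],-s*d[0]+c*d[1]])
E
python3 fit.py
```

```text
[ 0.508   0.0042 -0.0411] -2.3569979737196545
[[ 0.3281  0.0474]
 [ 0.0043 -1.0308]
 [-0.1354 -1.3215]
 [-0.3045 -0.3464]
 [-0.6686 -0.5933]
 [-0.8002 -0.0073]
 [-0.2558 -0.9061]
 [-0.2226 -0.3772]]
[ 0.5064  0.004  -0.0429] [ 0.5103  0.0035 -0.0407]
[ 0.5108 -0.2378  0.096 ] local [np.float64(0.012751704749612142), np.float64(-0.24171481822776647)]
[ 0.4815 -0.2376  0.096 ] local [np.float64(-0.016600425458377047), np.float64(-0.24267926503991288)]
[0.5276 0.0605 0.096 ] local [np.float64(0.017283708727233817), np.float64(0.05702712585413684)]
[0.4972 0.0596 0.096 ] local [np.float64(-0.013078080593776738), np.float64(0.05492086266543217)]
[ 0.4851 -0.2383  0.096 ] local [np.float64(-0.012913196253358739), np.float64(-0.24327293804987976)]
[ 0.5164 -0.2299  0.096 ] local [np.float64(0.0180458834410588), np.float64(-0.23362114420284108)]
[0.5254 0.0602 0.096 ] local [np.float64(0.015024153109433466), np.float64(0.05660897901236652)]
[0.4945 0.0542 0.096 ] local [np.float64(-0.015550177741106513), np.float64(0.049412018471062885)]
```

Emit:
carry_out(
  moves="0 -0.3737 0.2517 0 0 0 -1.178;0 -0.3737 0.2517 0 0 0 -1.178;0 -0.3737 0.2517 0 0 0 -1.178;0 -0.3737 0.2517 0 0 0 -1.178;0 -0.3737 0.2517 0 0 0 -1.178;0 -0.3737 0.2517 0 0 0 -1.178;0 -0.3737 0.2517 0 0 0 -1.178;0 -0.3737 0.2517 0 0 0 -1.178;0 -0.3737 0.2517 0 0 0 -1.178;0 -0.3737 0.2517 0 0 0 -1.178;0 -0.3737 0.2517 0 0 0 -1.178;0 -0.3737 0.2517 0.1 0 0 -1.178;0 -0.3737 0.2517 0.1 0 0 -1.178;0 -0.3737 0.2517 0.1537 0 0 -1.178;0 -0.3737 0.2517 0.1537 0 0 -1.178;0 -0.3737 0.2517 0.1537 0 0 -1.178",
)

```text
clock: 2.75
tool_pos: [0.4963, -0.2696, 0.251]
orientation: [179.9, -0.0, -92.4]
force: [0.3, -0.4, 0.9]
opening: 0.0006
```

```bash
python3 - <<'E'
from h import *
a=ctrl.snapshot("scene");b=ctrl.snapshot("top")
save(a,"s3.png",(150,130,390,310),3);save(b,"t3.png",(230,150,490,310),3)
print(ctrl.get_obs())
E
```

```text
{'clock': 2.85, 'joint_pos': array([ -8.61127928,  18.61025486, -24.29717789,   0.06070403,
       -46.90082106,   6.2070768 ]), 'qvel': array([ 0.39555056, -1.09884362,  0.25226658, -0.21019983,  0.54557887,
       -0.08602118]), 'tau': array([-1.59768811e-01, -4.71468687e+01,  2.18452764e+01,  5.22976980e+00,
        4.34803937e-03,  2.47376069e-03]), 'tool_pos': array([ 0.49761873, -0.26950112,  0.2535259 ]), 'orientation': array([-1.79814201e+02, -6.49325247e-02, -9.23629051e+01]), 'force': array([-0.69810262, -0.21876695,  0.59555288]), 'moment': array([ 0.01156787,  0.04240666, -0.02006072]), 'opening': 0.0004914144677314943}
```

View pics/s3.png

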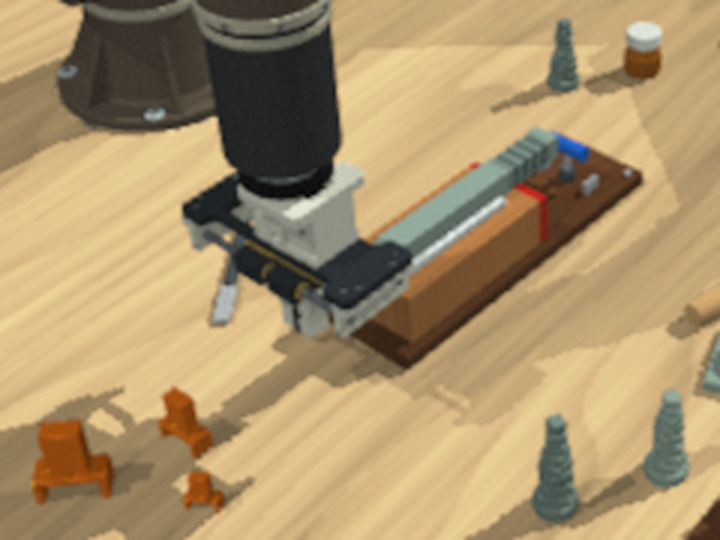

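View pics/t3.png

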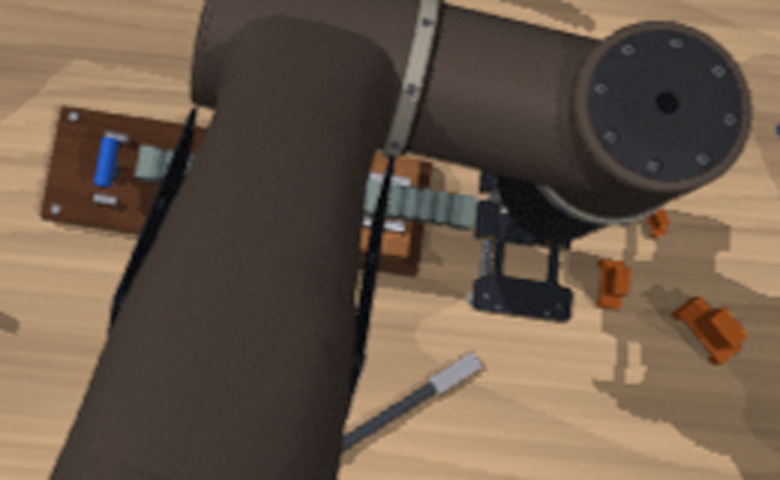

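The gripper is behind the bar's back end and clear of everything. The front end and pad show in the scene view at about (540,140). Starting the first safe push, which stays short of the earliest possible tip.

Emit:
carry_out(
  moves="0 -0.005 0 0 0 0 0;0 -0.010 0 0 0 0 0;0 -0.015 0 0 0 0 0;0 -0.020 0 0 0 0 0;0 -0.024 0 0 0 0 0;0 -0.028 0 0 0 0 0;0 -0.032 0 0 0 0 0;0 -0.036 0 0 0 0 0;0 -0.040 0 0 0 0 0;0 -0.044 0 0 0 0 0;0 -0.048 0 0 0 0 0;0 -0.052 0 0 0 0 0;0 -0.056 0 0 0 0 0;0 -0.060 0 0 0 0 0;0 -0.063 0 0 0 0 0;0 -0.065 0 0 0 0 0;0 -0.065 0 0 0 0 0",
)

```text
clock: 4.55
tool_pos: [0.4992, -0.2032, 0.2508]
orientation: [180.0, 0.0, -92.3]
force: [-0.0, -1.7, 2.0]
opening: 0.0004
```

```bash
python3 - <<'E'
from h import *
a=ctrl.snapshot("scene");b=ctrl.snapshot("top")
save(a,"s4.png",(240,150,380,260),5);save(b,"t4.png",(230,150,490,310),3)
o=ctrl.get_obs();print(o["tool_pos"],o["force"],o["moment"])
E
```

```text
[ 0.49910551 -0.20326574  0.25055997] [ 0.76642228 -0.07260606  0.32020852] [-0.18684266 -0.06005917 -0.01812832]
```

View pics/s4.png

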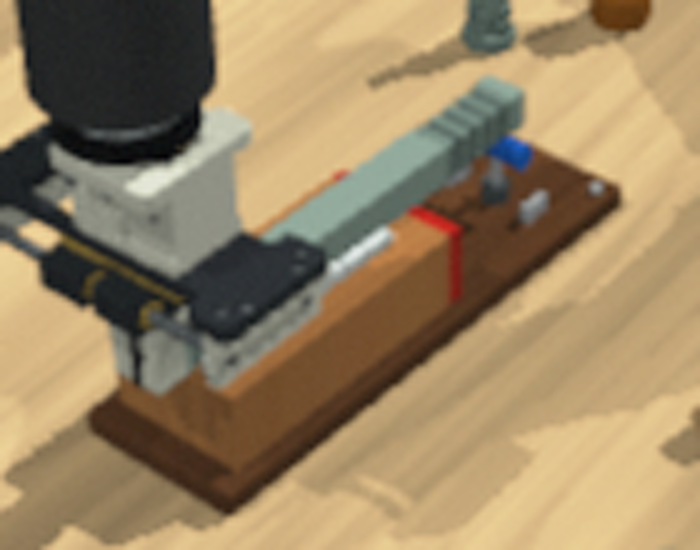

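View pics/t4.png

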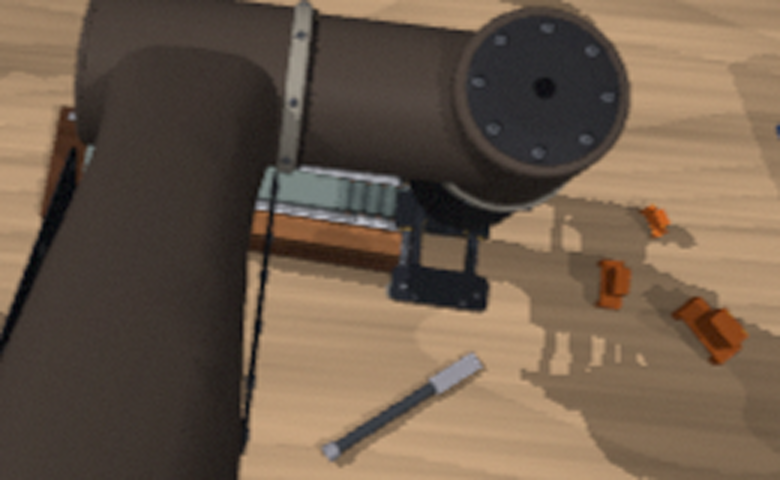

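```bash
cat > lean.py <<'E'
from h import *
from scipy.optimize import minimize
import sys
Q=np.array([.508,.0042,-.0411])
def toW(l,q=Q):
    c,s=np.cos(q[2]),np.sin(q[2]);return np.array([q[0]+c*l[0]-s*l[1],q[1]+s*l[0]+c*l[1],.07+l[2]])
def corners(s,th):
    # bar in edge frame; rotate about edge line (y=0,z=0) by th, front down
    out=[]
    for x in(-.014,.014):
        for y in(s-.15,s+.15):
            for z in(0,.026):
                out.append((x,y*np.cos(th)+z*np.sin(th),-y*np.sin(th)+z*np.cos(th)))
    return out
def mask(p):
    im=p["image"].astype(int);r,g,b=im[...,0],im[...,1],im[...,2]
    return ((g-r>=6)&(b-r<40)&(abs(g-b)<30)).astype(np.uint8)
U0=298
def hull(p,s,th,off):
    S=4
    pts=np.array([proj(p,toW(c)) for c in corners(s,th)])+off
    h=cv2.convexHull((pts*S+ (S-1)/2).astype(np.float32)).reshape(-1,2)
    m=np.zeros((110*S,100*S),np.uint8)
    cv2.fillConvexPoly(m,np.round((h-[290*S,140*S])*16).astype(np.int32),1,shift=4)
    return cv2.resize(m.astype(np.float32),(100,110),interpolation=cv2.INTER_AREA)
def fit(p,off=(0,0),fixth=None):
    M=mask(p)[140:250,290:390].astype(np.float32)
    n,lab,st,_=cv2.connectedComponentsWithStats(M.astype(np.uint8))
    k=lab[170-140:200-140,300-290:340-290];k=np.bincount(k[k>0]).argmax();M=(lab==k).astype(np.float32)
    w=np.ones_like(M);w[:,:U0-290]=0
    best=None
    for s0 in np.arange(-.09,.06,.01):
        for th0 in((0,.05,.1) if fixth is None else (fixth,)):
            e=((hull(p,s0,th0,off)-M)**2*w).sum()
            if best is None or e<best[0]:best=(e,s0,th0)
    f=(lambda v:((hull(p,v[0]/100,v[1]/10,off)-M)**2*w).sum()) if fixth is None else (lambda v:((hull(p,v[0]/100,fixth,off)-M)**2*w).sum())
    x0=np.array([best[1]*100,best[2]*10][:2 if fixth is None else 1])
    r=minimize(f,x0,method="Nelder-Mead",options=dict(initial_simplex=[x0]+[x0+d for d in .3*np.eye(len(x0))],xatol=1e-3,fatol=.05))
    return r.x[0]/100,(r.x[1]/10 if fixth is None else fixth),r.fun,M
E
python3 - <<'E'
from lean import *
p=ctrl.snapshot("scene")
m=mask(p)*255;cv2.imwrite("pics/m4.png",cv2.resize(m[150:260,240:380],None,fx=5,fy=5))
for off in[(0,0),(-.5,-.5),(.5,.5),(1,0),(0,1),(-1,0),(0,-1),(1,1),(0,.5)]:
    s,th,e,_=fit(p,off,0.);print(off,s,e,fit(p,off)[:3])
E
```

```text
(0, 0) -0.05103125000000002 130.24609375 (np.float64(-0.051599334716796896), np.float64(-0.0037596130371093757), np.float64(129.578125))
(-0.5, -0.5) -0.05037500000000002 156.9609375 (np.float64(-0.04777819824218753), np.float64(0.047429199218749996), np.float64(154.1328125))
(0.5, 0.5) -0.05123046875000003 136.30859375 (np.float64(-0.05099609375000003), np.float64(0.00023437500000000037), np.float64(136.3125))
(1, 0) -0.05431250000000002 132.99609375 (np.float64(-0.055082429885864294), np.float64(0.005563545227050781), np.float64(131.734375))
(0, 1) -0.04934375000000002 140.8125 (np.float64(-0.04893679809570315), np.float64(0.0056927490234375), np.float64(139.53515625))
(-1, 0) -0.04738671875000002 151.15234375 (np.float64(-0.04657408523559571), np.float64(0.026737575531005864), np.float64(147.8359375))
(0, -1) -0.05309375000000001 163.61328125 (np.float64(-0.05021459960937502), np.float64(0.0481689453125), np.float64(160.26953125))
(1, 1) -0.05338671875000002 176.29296875 (np.float64(-0.05319262695312503), np.float64(0.0037939453125000007), np.float64(175.5))
(0, 0.5) -0.049250000000000016 128.08203125 (np.float64(-0.04982823562622072), np.float64(-0.0020450592041015626), np.float64(127.78125))
```

View pics/m4.png

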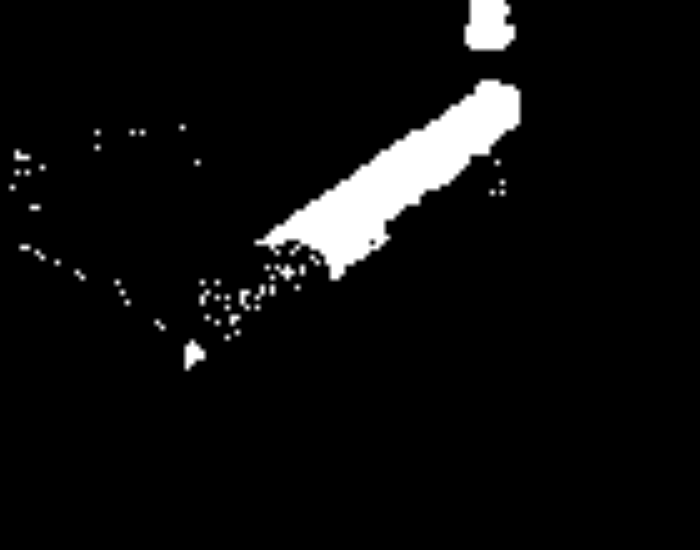

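```bash
sed -i 's/^U0=298/U0=314/' lean.py; cat > look.py <<'E'
from lean import *
n=sys.argv[1]
p=ctrl.snapshot("scene");pickle.dump(p,open("last.pkl","wb"))
save(p,n+".png",(270,140,390,230),5)
s0,_,e0,_=fit(p,(0,.25),0.);s,th,e,_=fit(p,(0,.25))
o=ctrl.get_obs();d=o["tool_pos"][:2]-Q[:2];yl=-np.sin(Q[2])*d[0]+np.cos(Q[2])*d[1]
print("s_level %.4f e %.1f | s %.4f lean %.3f e %.1f | tcp yl %.4f F"%(s0,e0,s,th,e,yl),o["force"].round(1),"t",o["clock"])
E
python3 look.py l5
```

```text
s_level -0.0511 e 50.1 | s -0.0503 lean 0.005 e 48.7 | tcp yl -0.2077 F [ 0.4 -0.1  0. ] t 4.75
```

Emit:
carry_out(
  moves="0 -0.003 0 0 0 0 0;0 -0.006 0 0 0 0 0;0 -0.009 0 0 0 0 0;0 -0.009 0 0 0 0 0;0 -0.005 0 0 0 0 0;0 -0.003 0 0 0 0 0;0 -0.003 0 0 0 0 0;0 -0.003 0 0 0 0 0",
)

```text
clock: 5.55
tool_pos: [0.4994, -0.2008, 0.251]
orientation: [-180.0, 0.0, -92.4]
force: [0.8, 1.1, -0.8]
opening: 0.0004
```

```bash
python3 look.py l6
```

```text
s_level -0.0400 e 51.7 | s -0.0400 lean 0.000 e 51.7 | tcp yl -0.2051 F [ 0.3  0.5 -0. ] t 5.6
```

View pics/l6.png

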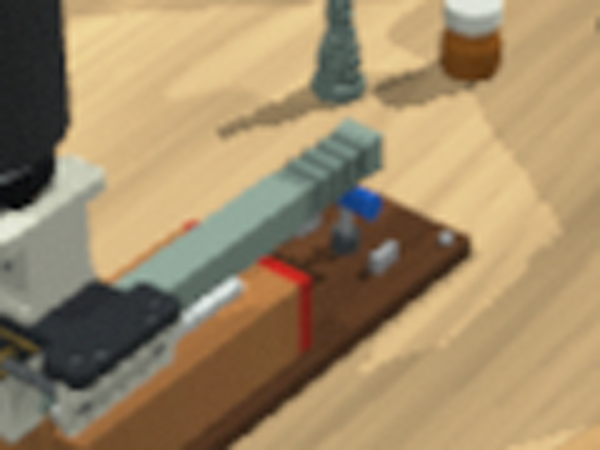

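Bar level at s ≈ -40 mm, with the front end over the pad and the pad still up. Continuing in small push and back-off cycles.

Emit:
carry_out(
  moves="0 -0.004 0 0 0 0 0;0 -0.007 0 0 0 0 0;0 -0.010 0 0 0 0 0;0 -0.010 0 0 0 0 0;0 -0.006 0 0 0 0 0;0 -0.004 0 0 0 0 0;0 -0.004 0 0 0 0 0;0 -0.004 0 0 0 0 0",
)

```text
clock: 6.4
tool_pos: [0.4996, -0.1968, 0.2509]
orientation: [180.0, 0.0, -92.4]
force: [-0.4, -0.1, 0.2]
opening: 0.0005
```

```bash
python3 look.py l7
```

```text
s_level -0.0359 e 51.3 | s -0.0350 lean 0.013 e 50.5 | tcp yl -0.2011 F [-0.2 -0.3  0.5] t 6.45
```

Emit:
carry_out(
  moves="0 -0.004 0 0 0 0 0;0 -0.007 0 0 0 0 0;0 -0.010 0 0 0 0 0;0 -0.010 0 0 0 0 0;0 -0.006 0 0 0 0 0;0 -0.004 0 0 0 0 0;0 -0.004 0 0 0 0 0;0 -0.004 0 0 0 0 0",
)

```text
clock: 7.25
tool_pos: [0.5001, -0.1927, 0.251]
orientation: [-180.0, 0.0, -92.4]
force: [-0.4, -0.9, 0.0]
opening: 0.0004
```

```bash
python3 look.py l8
```

```text
s_level -0.0315 e 55.9 | s -0.0314 lean 0.021 e 55.2 | tcp yl -0.1970 F [ 0.3 -0.1 -0. ] t 7.3
```

View pics/l8.png

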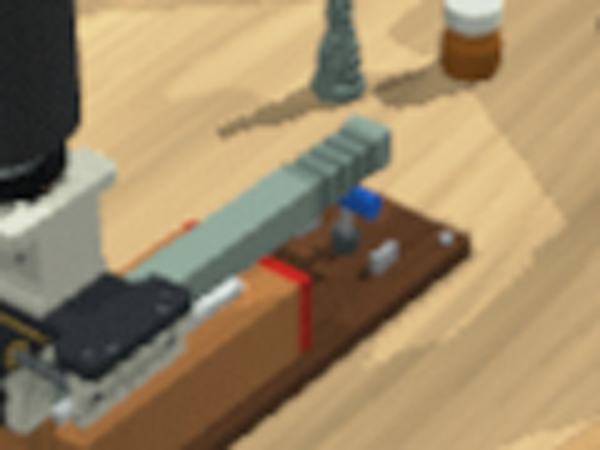

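Emit:
carry_out(
  moves="0 -0.004 0 0 0 0 0;0 -0.007 0 0 0 0 0;0 -0.010 0 0 0 0 0;0 -0.010 0 0 0 0 0;0 -0.006 0 0 0 0 0;0 -0.004 0 0 0 0 0;0 -0.004 0 0 0 0 0;0 -0.004 0 0 0 0 0",
)

```text
clock: 8.1
tool_pos: [0.4992, -0.1885, 0.2504]
orientation: [179.9, 0.0, -92.4]
force: [-5.1, 2.2, -0.8]
opening: 0.0005
```

```bash
python3 look.py l9
```

```text
s_level -0.0278 e 59.5 | s -0.0289 lean 0.004 e 57.3 | tcp yl -0.1928 F [-4.9  1.8  0.7] t 8.15
```

View pics/l9.png

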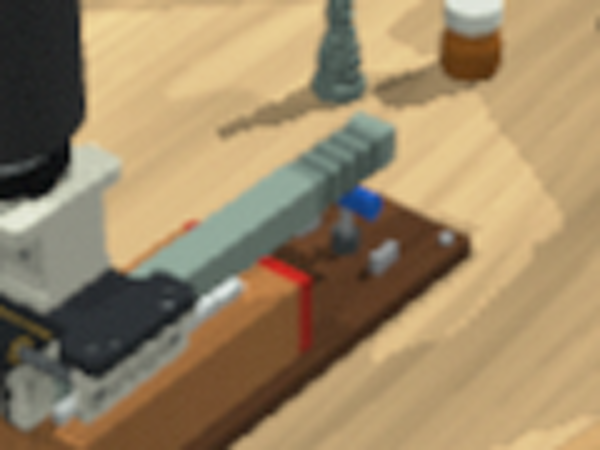

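A sideways force of -5 N has appeared. The 42 mm wide closed fingers have reached the rail ends (y = -185 mm, 78 mm high), and my fingertips are at 72.5 mm. Backing off and raising 10 mm to clear the rails.

Emit:
carry_out(
  moves="0 0.006 0 0 0 0 0;0 0.010 0 0 0 0 0;0 0.010 0 -0.010 0 0 0;0 0.010 0 -0.010 0 0 0;0 0.010 0 -0.010 0 0 0",
)

```text
clock: 8.65
tool_pos: [0.4999, -0.1987, 0.2617]
orientation: [-179.9, -0.0, -92.4]
force: [0.9, -0.6, 0.7]
opening: 0.0007
```

```bash
python3 look.py l10
```

```text
s_level -0.0288 e 56.7 | s -0.0291 lean 0.007 e 55.4 | tcp yl -0.2030 F [0.4 0.2 0.9] t 8.7
```

Emit:
carry_out(
  moves="0 -0.006 0 0 0 0 0;0 -0.012 0 0 0 0 0;0 -0.016 0 0 0 0 0;0 -0.020 0 0 0 0 0;0 -0.020 0 0 0 0 0;0 -0.016 0 0 0 0 0;0 -0.014 0 0 0 0 0;0 -0.014 0 0 0 0 0;0 -0.014 0 0 0 0 0",
)

```text
clock: 9.6
tool_pos: [0.5, -0.1849, 0.2609]
orientation: [180.0, 0.0, -92.4]
force: [0.9, 0.0, 0.5]
opening: 0.0007
```

```bash
python3 look.py l11
```

```text
s_level -0.0236 e 63.3 | s -0.0212 lean 0.017 e 62.4 | tcp yl -0.1892 F [1.  0.1 0.3] t 9.65
```

Emit:
carry_out(
  moves="0 -0.004 0 0 0 0 0;0 -0.007 0 0 0 0 0;0 -0.010 0 0 0 0 0;0 -0.010 0 0 0 0 0;0 -0.006 0 0 0 0 0;0 -0.004 0 0 0 0 0;0 -0.004 0 0 0 0 0;0 -0.004 0 0 0 0 0",
)

```text
clock: 10.45
tool_pos: [0.5002, -0.1808, 0.2609]
orientation: [180.0, 0.0, -92.4]
force: [0.2, -1.7, 0.3]
opening: 0.0003
```

```bash
python3 look.py l12
```

```text
s_level -0.0208 e 59.6 | s -0.0189 lean 0.013 e 58.3 | tcp yl -0.1851 F [-1.   0.1  0. ] t 10.5
```

View pics/l12.png

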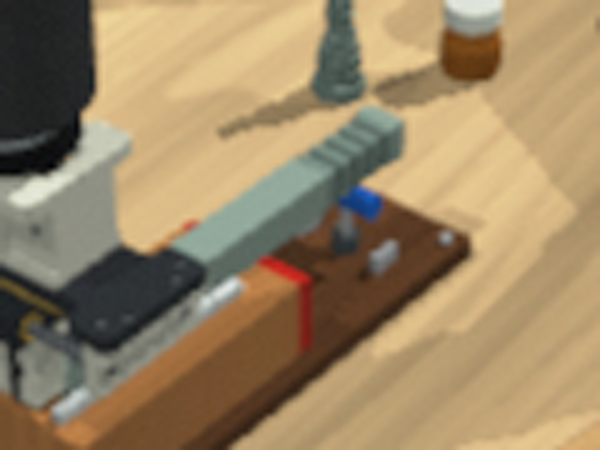

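Still level at s ≈ -20 mm, with a clear gap between the bar and the blue roller. Continuing.

Emit:
carry_out(
  moves="0 -0.004 0 0 0 0 0;0 -0.007 0 0 0 0 0;0 -0.010 0 0 0 0 0;0 -0.010 0 0 0 0 0;0 -0.006 0 0 0 0 0;0 -0.004 0 0 0 0 0;0 -0.004 0 0 0 0 0;0 -0.004 0 0 0 0 0",
)

```text
clock: 11.3
tool_pos: [0.5004, -0.1769, 0.2609]
orientation: [180.0, 0.0, -92.4]
force: [-0.3, 0.1, -0.2]
opening: 0.0004
```

```bash
python3 look.py l13
```

```text
s_level -0.0159 e 61.3 | s -0.0168 lean 0.004 e 62.4 | tcp yl -0.1811 F [-0.   0.6  0.3] t 11.35
```

Emit:
carry_out(
  moves="0 -0.004 0 0 0 0 0;0 -0.007 0 0 0 0 0;0 -0.010 0 0 0 0 0;0 -0.010 0 0 0 0 0;0 -0.006 0 0 0 0 0;0 -0.004 0 0 0 0 0;0 -0.004 0 0 0 0 0;0 -0.004 0 0 0 0 0",
)

```text
clock: 12.15
tool_pos: [0.5006, -0.1728, 0.2609]
orientation: [180.0, 0.0, -92.4]
force: [-0.5, 0.7, -0.1]
opening: 0.0003
```

```bash
python3 look.py l14
```

```text
s_level -0.0105 e 62.2 | s -0.0098 lean 0.008 e 61.4 | tcp yl -0.1771 F [-0.3  0.   1. ] t 12.2
```

View pics/l14.png

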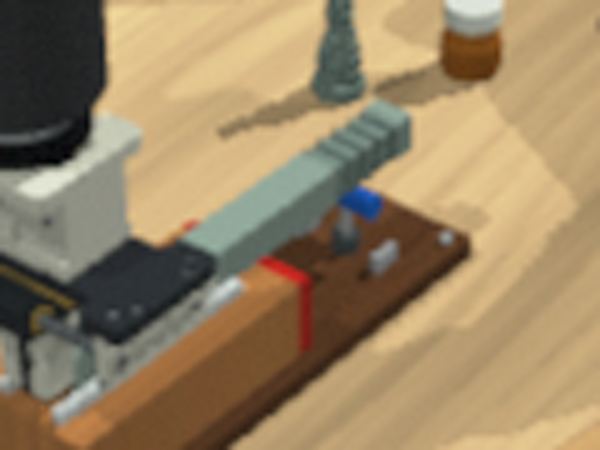

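Emit:
carry_out(
  moves="0 -0.004 0 0 0 0 0;0 -0.007 0 0 0 0 0;0 -0.010 0 0 0 0 0;0 -0.010 0 0 0 0 0;0 -0.006 0 0 0 0 0;0 -0.004 0 0 0 0 0;0 -0.004 0 0 0 0 0;0 -0.004 0 0 0 0 0",
)

```text
clock: 13.0
tool_pos: [0.5007, -0.1688, 0.2609]
orientation: [180.0, 0.0, -92.4]
force: [-0.2, 0.0, 0.7]
opening: 0.0004
```

```bash
python3 look.py l15
```

```text
s_level -0.0050 e 62.8 | s -0.0055 lean 0.011 e 61.0 | tcp yl -0.1731 F [-0.2  0.7  0.4] t 13.05
```

Emit:
carry_out(
  moves="0 -0.004 0 0 0 0 0;0 -0.007 0 0 0 0 0;0 -0.010 0 0 0 0 0;0 -0.010 0 0 0 0 0;0 -0.006 0 0 0 0 0;0 -0.004 0 0 0 0 0;0 -0.004 0 0 0 0 0;0 -0.004 0 0 0 0 0",
)

```text
clock: 13.85
tool_pos: [0.5009, -0.1648, 0.2609]
orientation: [180.0, 0.0, -92.4]
force: [-0.1, -0.6, 0.3]
opening: 0.0005
```

```bash
python3 look.py l16
```

```text
s_level -0.0034 e 65.3 | s -0.0018 lean 0.005 e 64.2 | tcp yl -0.1691 F [ 0.1 -1.4  0.4] t 13.9
```

View pics/l16.png

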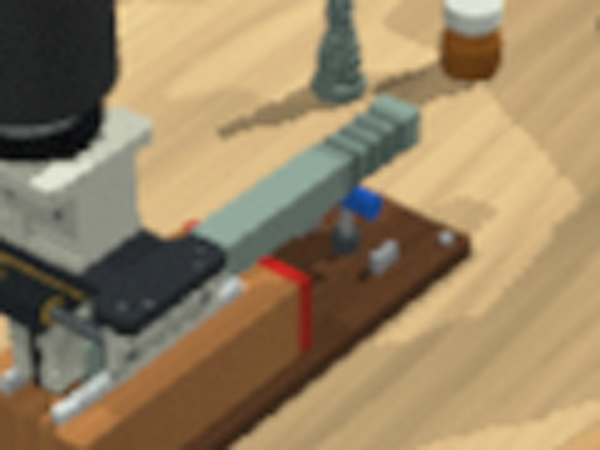

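Still level at s ≈ -3 mm, with the front tip at (405,115) and the pad up. Continuing.

Emit:
carry_out(
  moves="0 -0.004 0 0 0 0 0;0 -0.007 0 0 0 0 0;0 -0.010 0 0 0 0 0;0 -0.010 0 0 0 0 0;0 -0.006 0 0 0 0 0;0 -0.004 0 0 0 0 0;0 -0.004 0 0 0 0 0;0 -0.004 0 0 0 0 0",
)

```text
clock: 14.7
tool_pos: [0.501, -0.1608, 0.2609]
orientation: [180.0, 0.0, -92.4]
force: [0.0, 0.0, 1.0]
opening: 0.0003
```

```bash
python3 look.py l17
```

```text
s_level 0.0015 e 71.9 | s 0.0014 lean 0.006 e 69.7 | tcp yl -0.1651 F [-0.8 -0.6  1. ] t 14.75
```

View pics/l17.png

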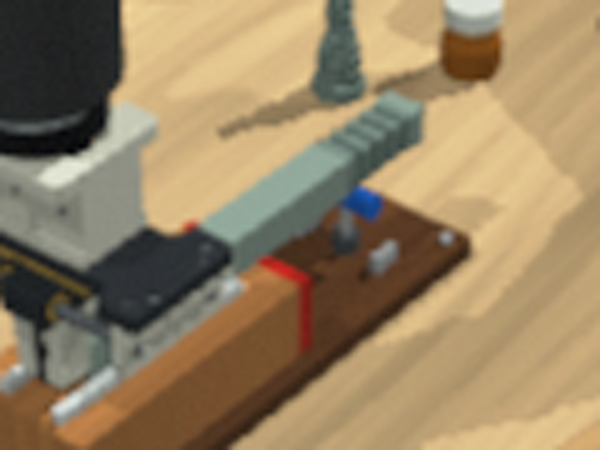

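Emit:
carry_out(
  moves="0 -0.004 0 0 0 0 0;0 -0.007 0 0 0 0 0;0 -0.010 0 0 0 0 0;0 -0.010 0 0 0 0 0;0 -0.006 0 0 0 0 0;0 -0.004 0 0 0 0 0;0 -0.004 0 0 0 0 0;0 -0.004 0 0 0 0 0",
)

```text
clock: 15.55
tool_pos: [0.5012, -0.1568, 0.2609]
orientation: [180.0, 0.0, -92.4]
force: [0.5, -0.1, 0.8]
opening: -0.0001
```

```bash
python3 look.py l18
```

```text
s_level 0.0054 e 81.0 | s 0.0066 lean 0.017 e 80.8 | tcp yl -0.1611 F [-0.9 -0.3  0.5] t 15.6
```

View pics/l18.png

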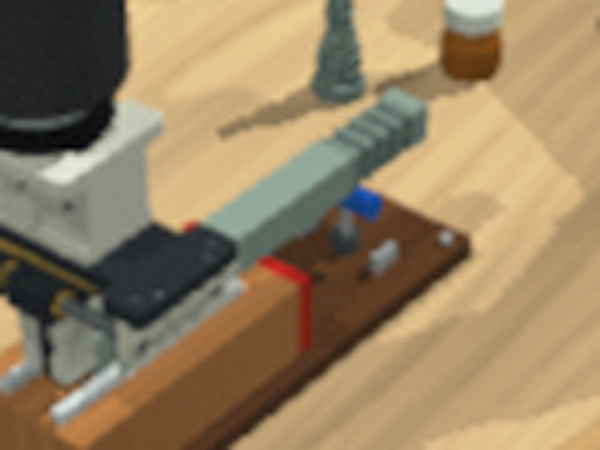

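Still level at s ≈ +5 mm. The front tip steps along the same line, and there's a small gap above the roller.

Emit:
carry_out(
  moves="0 -0.004 0 0 0 0 0;0 -0.007 0 0 0 0 0;0 -0.010 0 0 0 0 0;0 -0.010 0 0 0 0 0;0 -0.006 0 0 0 0 0;0 -0.004 0 0 0 0 0;0 -0.004 0 0 0 0 0;0 -0.004 0 0 0 0 0",
)

```text
clock: 16.4
tool_pos: [0.5014, -0.1529, 0.2609]
orientation: [180.0, 0.0, -92.4]
force: [-0.3, 0.5, 0.6]
opening: 0.0006
```

```bash
python3 look.py l19
```

```text
s_level 0.0086 e 93.5 | s 0.0106 lean 0.017 e 91.4 | tcp yl -0.1571 F [ 0.4 -0.4 -0.1] t 16.45
```

View pics/l19.png

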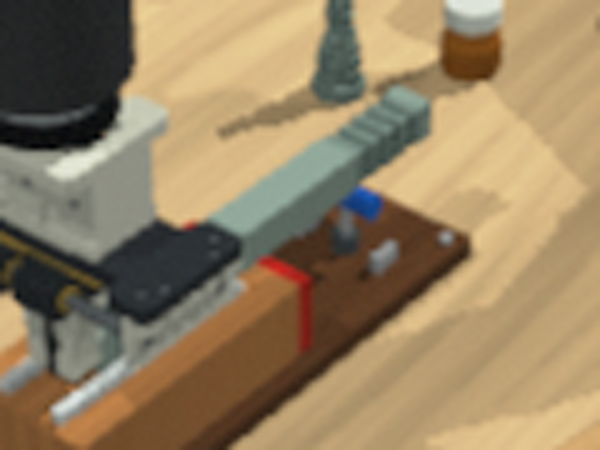

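Emit:
carry_out(
  moves="0 -0.004 0 0 0 0 0;0 -0.007 0 0 0 0 0;0 -0.010 0 0 0 0 0;0 -0.010 0 0 0 0 0;0 -0.006 0 0 0 0 0;0 -0.004 0 0 0 0 0;0 -0.004 0 0 0 0 0;0 -0.004 0 0 0 0 0",
)

```text
clock: 17.25
tool_pos: [0.5015, -0.1488, 0.2609]
orientation: [180.0, 0.0, -92.4]
force: [0.1, 0.3, 0.0]
opening: 0.0005
```

```bash
python3 look.py l20
```

```text
s_level 0.0143 e 106.5 | s 0.0137 lean 0.010 e 104.0 | tcp yl -0.1531 F [-0.  -0.3 -0.9] t 17.3
```

View pics/l20.png

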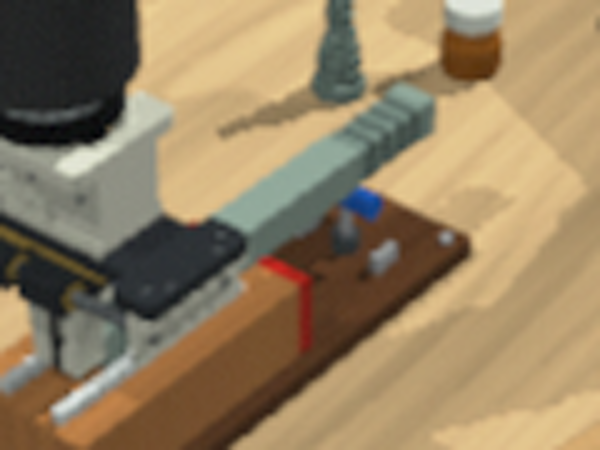

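Still level at s ≈ 13 mm.

Emit:
carry_out(
  moves="0 -0.004 0 0 0 0 0;0 -0.007 0 0 0 0 0;0 -0.010 0 0 0 0 0;0 -0.010 0 0 0 0 0;0 -0.006 0 0 0 0 0;0 -0.004 0 0 0 0 0;0 -0.004 0 0 0 0 0;0 -0.004 0 0 0 0 0",
)

```text
clock: 18.1
tool_pos: [0.5017, -0.1449, 0.2609]
orientation: [180.0, 0.0, -92.4]
force: [-0.8, -0.2, 0.1]
opening: 0.0004
```

```bash
sed -i 's/^U0=314/U0=323/' lean.py;python3 look.py l21
```

```text
s_level 0.0165 e 48.4 | s 0.0180 lean 0.019 e 48.0 | tcp yl -0.1491 F [-0.5  0.7  0. ] t 18.15
```

View pics/l21.png

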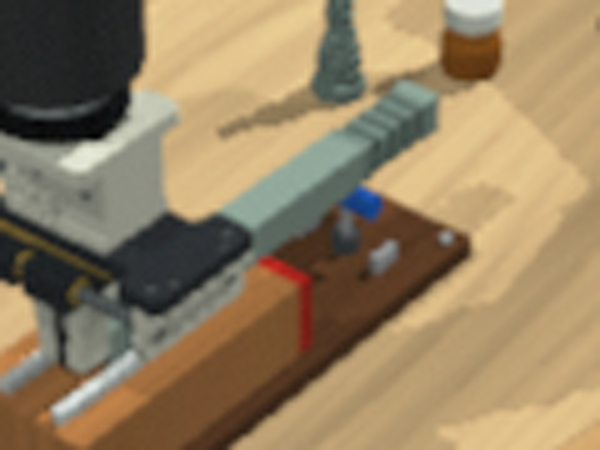

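Emit:
carry_out(
  moves="0 -0.004 0 0 0 0 0;0 -0.007 0 0 0 0 0;0 -0.010 0 0 0 0 0;0 -0.010 0 0 0 0 0;0 -0.006 0 0 0 0 0;0 -0.004 0 0 0 0 0;0 -0.004 0 0 0 0 0;0 -0.004 0 0 0 0 0",
)

```text
clock: 18.95
tool_pos: [0.5019, -0.1408, 0.2609]
orientation: [180.0, 0.0, -92.4]
force: [0.7, -0.1, -0.2]
opening: 0.0006
```

```bash
python3 look.py l22
```

```text
s_level 0.0209 e 46.2 | s 0.0209 lean 0.005 e 45.9 | tcp yl -0.1451 F [-0.3  0.6 -0.3] t 19.0
```

View pics/l22.png

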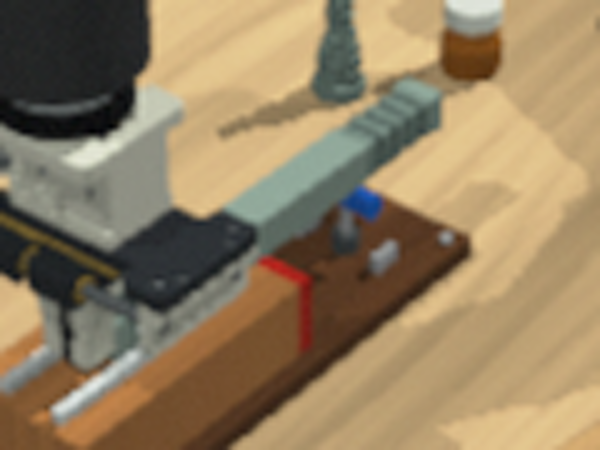

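Level, s ≈ 20 mm.

Emit:
carry_out(
  moves="0 -0.004 0 0 0 0 0;0 -0.007 0 0 0 0 0;0 -0.010 0 0 0 0 0;0 -0.010 0 0 0 0 0;0 -0.006 0 0 0 0 0;0 -0.004 0 0 0 0 0;0 -0.004 0 0 0 0 0;0 -0.004 0 0 0 0 0",
)

```text
clock: 19.8
tool_pos: [0.502, -0.1368, 0.2609]
orientation: [180.0, 0.0, -92.4]
force: [0.6, -0.6, -0.5]
opening: 0.0006
```

```bash
python3 look.py l23
```

```text
s_level 0.0268 e 49.1 | s 0.0290 lean 0.014 e 50.0 | tcp yl -0.1411 F [-0.   0.7  0.3] t 19.85
```

View pics/l23.png

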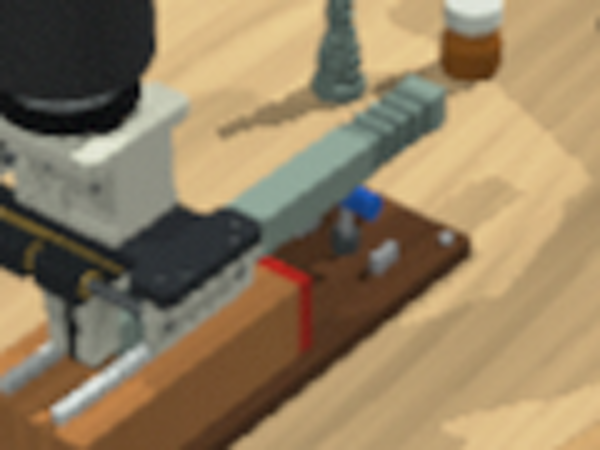

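Emit:
carry_out(
  moves="0 -0.004 0 0 0 0 0;0 -0.007 0 0 0 0 0;0 -0.010 0 0 0 0 0;0 -0.010 0 0 0 0 0;0 -0.006 0 0 0 0 0;0 -0.004 0 0 0 0 0;0 -0.004 0 0 0 0 0;0 -0.004 0 0 0 0 0",
)

```text
clock: 20.65
tool_pos: [0.5022, -0.1329, 0.2609]
orientation: [180.0, 0.0, -92.4]
force: [0.5, 0.1, -0.2]
opening: 0.0002
```

```bash
python3 look.py l24
```

```text
s_level 0.0268 e 49.6 | s 0.0282 lean 0.006 e 47.3 | tcp yl -0.1371 F [0.3 0.4 0.4] t 20.7
```

View pics/l24.png

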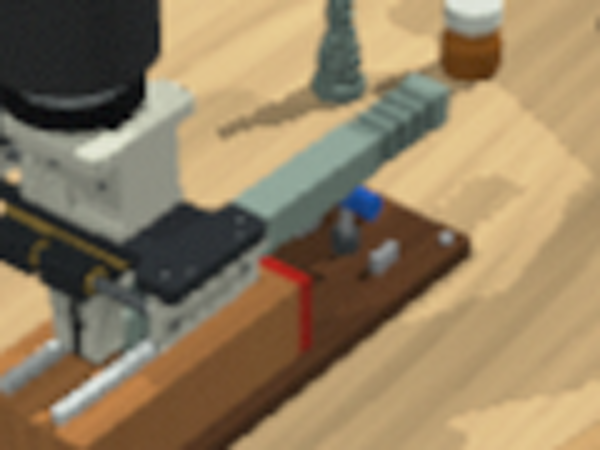

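Emit:
carry_out(
  moves="0 -0.004 0 0 0 0 0;0 -0.007 0 0 0 0 0;0 -0.010 0 0 0 0 0;0 -0.010 0 0 0 0 0;0 -0.006 0 0 0 0 0;0 -0.004 0 0 0 0 0;0 -0.004 0 0 0 0 0;0 -0.004 0 0 0 0 0",
)

```text
clock: 21.5
tool_pos: [0.5023, -0.1288, 0.2609]
orientation: [180.0, 0.0, -92.4]
force: [-0.6, 0.4, 0.3]
opening: 0.0005
```

```bash
python3 look.py l25
```

```text
s_level 0.0232 e 94.0 | s 0.0325 lean 0.058 e 53.8 | tcp yl -0.1331 F [ 0.5  0.4 -0.3] t 21.55
```

View pics/l25.png

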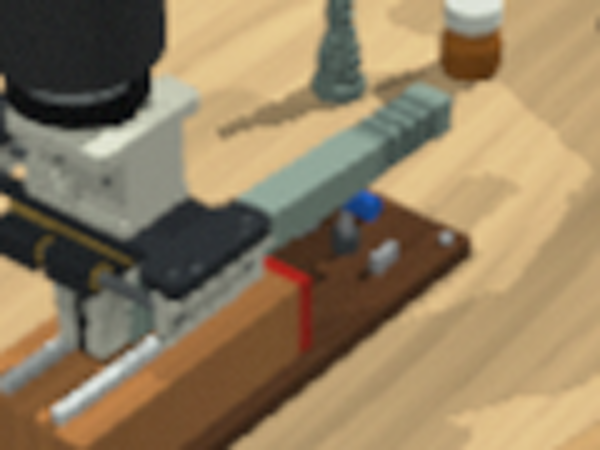

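The bar has tipped: lean ≈ 0.058 rad, with the front tip dropped and resting on the roller. The fingers are 6 mm clear. It's only about 1–2 mm past balance, so I'll nudge 2 mm more for margin, then back off.

Emit:
carry_out(
  moves="0 -0.003 0 0 0 0 0;0 -0.006 0 0 0 0 0;0 -0.008 0 0 0 0 0;0 -0.008 0 0 0 0 0;0 -0.004 0 0 0 0 0;0 0.004 0 0 0 0 0;0 0.010 0 0 0 0 0;0 0.010 0 0 0 0 0;0 0.010 0 0 0 0 0;0 0.010 0 0 0 0 0",
)

```text
clock: 22.55
tool_pos: [0.502, -0.1388, 0.261]
orientation: [180.0, 0.0, -92.4]
force: [-0.1, 0.0, -0.0]
opening: 0.0004
```

```bash
python3 look.py l26
```

```text
s_level 0.0200 e 108.9 | s 0.0334 lean 0.071 e 45.2 | tcp yl -0.1430 F [ 0.6 -0.1  0.7] t 22.6
```

View pics/l26.png

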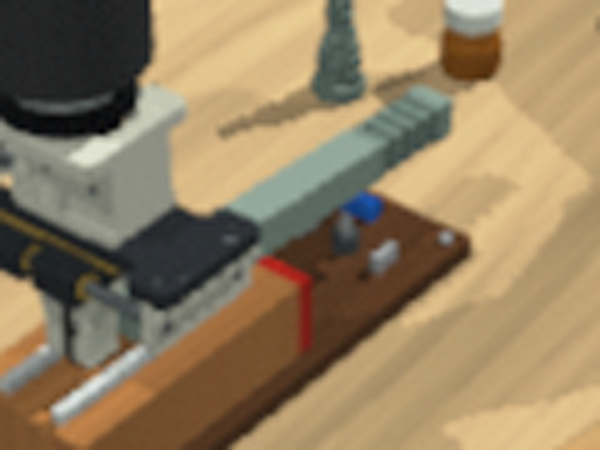

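The bar leans about 0.071 rad (pad roughly 2–3 mm down), untouched. Next I fit the saddle's pose from the earlier images.

```bash
cat > sad.py <<'E'
from h import *
from scipy.optimize import minimize
def boxes():
    B=[]
    def bx(x0,x1,y0,y1,z0,z1):B.append(np.array([(x,y,z) for x in(x0,x1) for y in(y0,y1) for z in(z0,z1)])/1e3)
    bx(-22,-17,-10,10,0,14);bx(17,22,-10,10,0,14);bx(-22,22,-10,10,14,19);bx(-12,12,-7,7,19,53);return B
def sil(p,q,org,sz,S=4):
    m=np.zeros((sz[1]*S,sz[0]*S),np.uint8);c,s=np.cos(q[2]),np.sin(q[2])
    for B in boxes():
        W=np.c_[q[0]+c*B[:,0]-s*B[:,1],q[1]+s*B[:,0]+c*B[:,1],B[:,2]]
        pts=np.array([proj(p,w) for w in W])
        h=cv2.convexHull(((pts-org+.5)*S-.5).astype(np.float32)).reshape(-1,2)
        cv2.fillConvexPoly(m,np.round(h*16).astype(np.int32),1,shift=4)
    return cv2.resize(m.astype(np.float32),tuple(sz),interpolation=cv2.INTER_AREA)
def om(p):
    im=p["image"].astype(int);return ((im[...,0]-im[...,2]>95)&(im[...,0]-im[...,1]>60)).astype(np.float32)
if __name__=="__main__":
    a,b=pickle.load(open("ab.pkl","rb"))
    V=[(a,(195,250),(34,36)),(b,(422,230),(26,30))]
    MM=[om(p)[o[1]:o[1]+z[1],o[0]:o[0]+z[0]] for p,o,z in V]
    MM[1]=MM[1].copy()
    # drop small one in scene / big one in top by component
    for i,M in enumerate(MM):
        n,l,st,_=cv2.connectedComponentsWithStats(M.astype(np.uint8));k=1+st[1:,4].argmax();MM[i]=(l==k).astype(np.float32);print(st[1:])
    def f(v,use=(0,1)):
        q=[v[0]/100,v[1]/100,v[2]/3]
        return sum(((sil(V[i][0],q,V[i][1],V[i][2])-MM[i])**2).sum() for i in use)
    for use in((0,1),(0,),(1,)):
        best=min(((f([45.3,-38.0,y/3*9/3],use),y/3*3) for y in np.arange(-1.5,1.6,.15)))
        rs=[]
        for y in np.arange(-1.5,1.6,.3):
            x0=np.array([45.2,-38.,y*3]);r=minimize(f,x0,args=(use,),method="Nelder-Mead",options=dict(initial_simplex=[x0,x0+[.8,0,0],x0+[0,.8,0],x0+[0,0,.6]],xatol=1e-2,fatol=.05));rs.append((r.fun,r.x[0]/100,r.x[1]/100,np.degrees(r.x[2]/3)))
        rs.sort();print(use,np.round(rs[:3],4).tolist())
E
python3 sad.py
```

```text
[[  8   9  17  23 201]]
[[  7   7  11  16 106]]
(0, 1) [[78.4375, 0.4533, -0.3809, -6.2688], [78.4609, 0.4532, -0.3809, -6.3457], [78.4961, 0.4532, -0.3809, -6.0873]]
(0,) [[28.3242, 0.4514, -0.3796, -9.8091], [28.3828, 0.4514, -0.3796, -9.9523], [28.5234, 0.4523, -0.3801, -9.522]]
(1,) [[44.1484, 0.4536, -0.3822, -2.6193], [44.1484, 0.4536, -0.3822, -2.6366], [44.2891, 0.4535, -0.3821, -2.3548]]
```

Emit:
carry_out(
  moves="0 0.03 0 0 0 0 0;0 0.06 0 -0.02 0 0 0;0 0.10 0.005 -0.05 0 0 0;0.04 0.1438 0.0188 -0.05 0 0 0.15;0.04 0.1938 0.0288 -0.05 0 0 0.3;0.04 0.2438 0.0388 -0.05 0 0 1.639;0.04 0.2438 0.0388 -0.05 0 0 1.639;0.04 0.2438 0.0388 -0.05 0 0 1.639;0.04 0.2438 0.0388 -0.05 0 0 1.639;0.04 0.2438 0.0388 -0.05 0 0 1.639;0.04 0.2438 0.0388 -0.05 0 0 1.639;0.04 0.2438 0.0388 -0.05 0 0 1.639;0.04 0.2438 0.0388 -0.05 0 0 1.639;0.04 0.2438 0.0388 -0.05 0 0 1.639;0.04 0.2438 0.0388 -0.01 0 0 1.639;0.04 0.2438 0.0388 0.02 0 0 1.639;0.04 0.2438 0.0388 0.02 0 0 1.639",
)

```text
clock: 24.3
tool_pos: [0.4517, -0.3797, 0.2371]
orientation: [179.8, -0.4, 173.7]
force: [-0.4, -0.4, -1.2]
opening: 0.0398
```

```bash
python3 - <<'E'
from h import *
a=ctrl.snapshot("scene");b=ctrl.snapshot("top");pickle.dump((a,b),open("ab2.pkl","wb"))
save(a,"s27.png",(150,140,390,310),3);save(b,"t27.png",(230,150,490,310),3)
o=ctrl.get_obs();print(o["tool_pos"],o["orientation"],o["force"])
from lean import *
print(fit(a,(0,.25))[:3])
E
```

```text
[ 0.45349715 -0.38076173  0.24124737] [-1.79990694e+02 -6.86765112e-02  1.73781677e+02] [ 0.08645335 -0.45562907  0.58591365]
(np.float64(0.03344201660156242), np.float64(0.07115051269531249), np.float64(45.8671875))
```

View pics/s27.png

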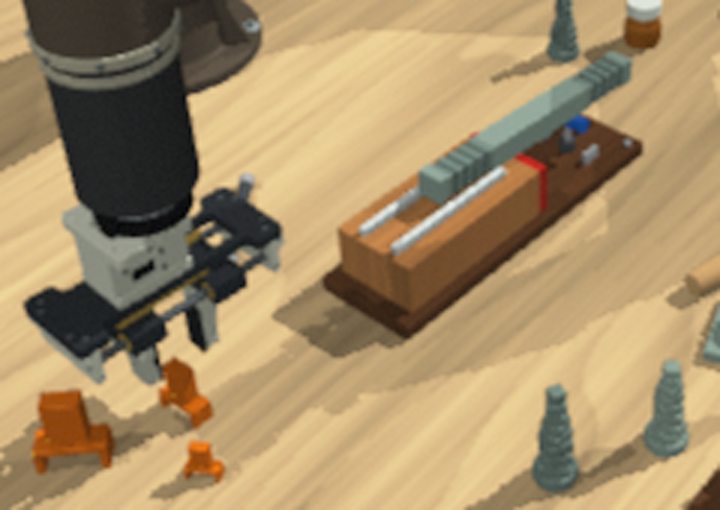

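View pics/t27.png

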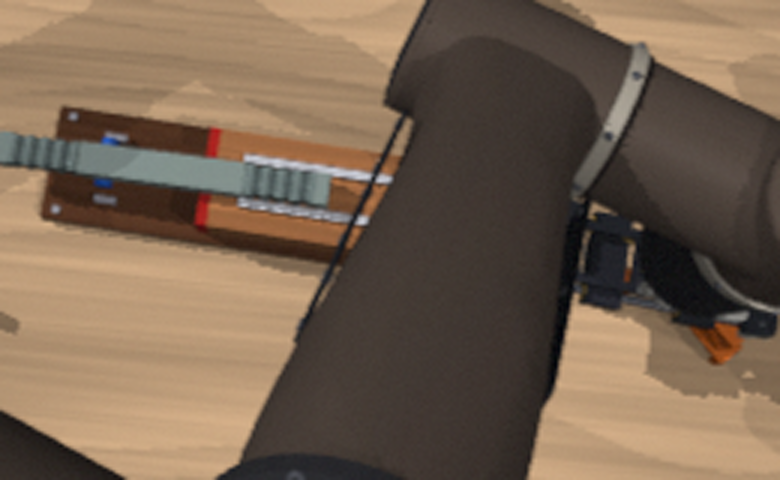

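The bar rests tipped on the pad, and the fingers straddle the middle saddle at (182,385). Descending and gripping.

Emit:
carry_out(
  moves="0.04 0 0 0.020 0 0 0;0.04 0 0 0.036 0 0 0;0.04 0 0 0.036 0 0 0;0.04 0 0 0.036 0 0 0;0 0 0 0.036 0 0 0;0 0 0 0.036 0 0 0;0 0 0 0.036 0 0 0;0 0 0 0.036 0 0 0;0 0 0 0.036 0 0 0;0 0 0 0.036 0 0 0;0 0 0 0.036 0 0 0;0 0 0 0.036 0 0 0",
)

```text
clock: 25.6
tool_pos: [0.4534, -0.3808, 0.2054]
orientation: [-180.0, 0.0, 173.7]
force: [-0.7, 1.8, 6.5]
opening: 0.0137
```

```bash
python3 - <<'E'
from h import *
a=ctrl.snapshot("scene")
save(a,"s28.png",(150,220,270,310),5)
o=ctrl.get_obs();print(o["tool_pos"],o["orientation"],o["force"],o["opening"])
E
```

```text
[ 0.45336472 -0.38076828  0.20541995] [-1.79985119e+02  2.77274973e-02  1.73752957e+02] [-0.36660578  0.30235038  6.03433025] 0.014105429606898017
```

View pics/s28.png

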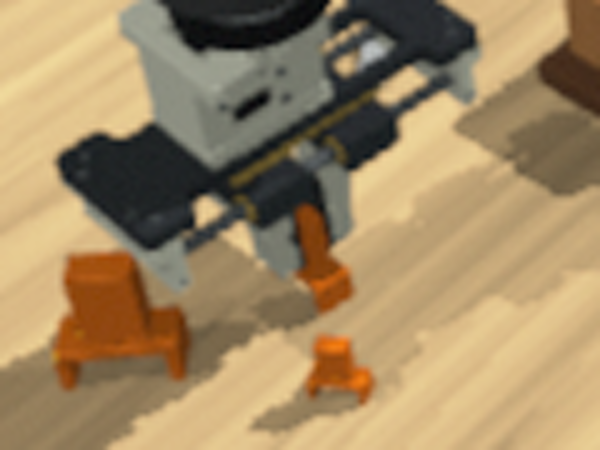

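Emit:
carry_out(
  moves="0 0 0 -0.04 0 0 0;0 0 0 -0.08 0 0 0;0 0 0 -0.11 0 0 0;0 0 0 -0.11 0 0 0",
)

```text
clock: 26.05
tool_pos: [0.4544, -0.3814, 0.3196]
orientation: [-179.8, 0.4, 173.8]
force: [0.1, 0.1, -0.5]
opening: 0.0137
```

```bash
python3 - <<'E'
from lean import *
a,b=pickle.load(open("ab2.pkl","rb"))
im=b["image"].astype(int);r,g,bb=im[...,0],im[...,1],im[...,2]
m=((g-r>=4)&(bb-r<40))
c,s=np.cos(Q[2]),np.sin(Q[2])
for th in(.07,):
  for u in range(245,342,6):
    rows=np.where(m[190:225,u])[0]+190
    if len(rows)<5: continue
    # longest run
    z=.096
    for _ in range(4):
        w1=onz(b,u,rows.min()-.5,z);w2=onz(b,u,rows.max()+.5,z)
        L=[]
        for w in(w1,w2):
            d=w[:2]-Q[:2];L.append((c*d[0]+s*d[1],-s*d[0]+c*d[1]))
        z=.07+.026/np.cos(th)-np.tan(th)*(L[0][1]+L[1][1])/2
    print(u,rows.min(),rows.max(),len(rows),"local y %.4f x %.4f %.4f mid %.4f"%((L[0][1]+L[1][1])/2,L[0][0],L[1][0],(L[0][0]+L[1][0])/2))
a=ctrl.snapshot("scene");b=ctrl.snapshot("top")
save(a,"s29.png",(150,180,270,280),5)
save(b,"t29.png",(230,150,490,310),3)
o=ctrl.get_obs();print(o["tool_pos"],o["orientation"],o["force"],o["opening"])
E
```

```text
245 196 205 10 local y 0.1412 x 0.0140 -0.0129 mid 0.0005
251 197 206 10 local y 0.1246 x 0.0133 -0.0136 mid -0.0002
257 198 207 10 local y 0.1080 x 0.0126 -0.0143 mid -0.0009
263 198 209 12 local y 0.0915 x 0.0145 -0.0176 mid -0.0015
269 198 209 12 local y 0.0755 x 0.0165 -0.0156 mid 0.0004
275 200 210 11 local y 0.0588 x 0.0131 -0.0163 mid -0.0016
281 201 211 11 local y 0.0425 x 0.0124 -0.0170 mid -0.0023
287 201 211 11 local y 0.0266 x 0.0144 -0.0150 mid -0.0003
293 202 212 11 local y 0.0103 x 0.0136 -0.0156 mid -0.0010
299 203 212 10 local y -0.0057 x 0.0129 -0.0137 mid -0.0004
305 204 214 11 local y -0.0221 x 0.0122 -0.0170 mid -0.0024
311 204 215 12 local y -0.0380 x 0.0142 -0.0176 mid -0.0017
317 206 215 10 local y -0.0541 x 0.0108 -0.0157 mid -0.0024
323 206 216 11 local y -0.0700 x 0.0127 -0.0163 mid -0.0018
329 207 216 10 local y -0.0858 x 0.0120 -0.0144 mid -0.0012
335 207 218 12 local y -0.1017 x 0.0140 -0.0176 mid -0.0018
[ 0.45310352 -0.38061278  0.31537194] [1.79999102e+02 8.09306178e-02 1.73725622e+02] [ 0.12199796 -0.08920385 -0.54892106] 0.013794902085333034
```

View pics/s29.png

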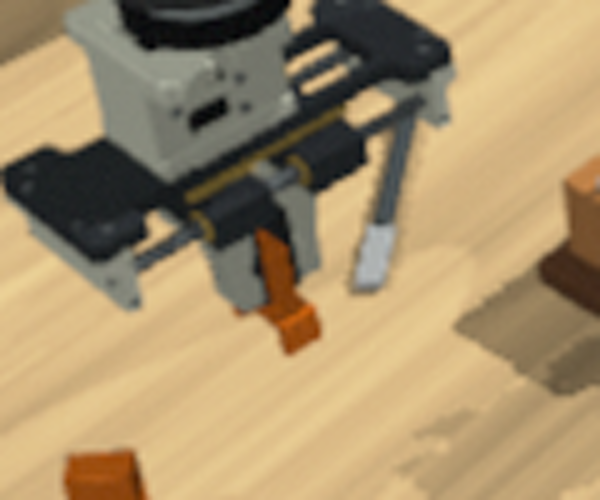

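```bash
cat > hand.py <<'E'
from h import *
from sad import boxes
from scipy.spatial.transform import Rotation as Ro
def saddle_pts(o,dx=0.,dz=0.0):
    R=Ro.from_euler("xyz",o["orientation"],degrees=True).as_matrix();t=o["tool_pos"]
    # saddle frame: x=-tool x?, y, z=-tool z ; feet at tool z .2054-dz
    out=[]
    for B in boxes():
        L=np.c_[B[:,0]+dx,-B[:,1],.2054-B[:,2]+dz];out.append((R@L.T).T+t)
    return out
def overlay(p,o,name,crop,s,dx=0.,dz=0.):
    a,b,c,d=crop;im=cv2.resize(p["image"][b:d,a:c,::-1],None,fx=s,fy=s,interpolation=cv2.INTER_CUBIC)
    for B in saddle_pts(o,dx,dz)[:3]:
        pts=np.array([proj(p,w) for w in B]);pts=((pts-[a,b]+.5)*s-.5)
        for i in range(8):
            for j in(1,2,4):
                if i<i^j: cv2.line(im,tuple(np.round(pts[i]).astype(int).tolist()),tuple(np.round(pts[i^j]).astype(int).tolist()),(255,0,0),1)
    cv2.imwrite("pics/"+name,im)
E
python3 - <<'E'
from hand import *
a=ctrl.snapshot("scene");b=ctrl.snapshot("top");o=ctrl.get_obs()
overlay(a,o,"ov30.png",(180,200,240,260),10)
save(b,"t30.png",(360,190,490,290),5)
E
```

```text
(no output)
```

View pics/ov30.png

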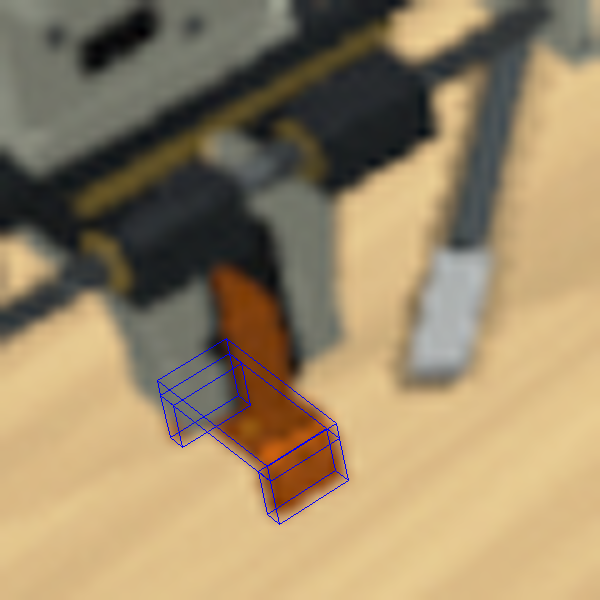

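Overlay and picture agree to about 1 px (2 mm). Moving to hover above the red edge, tilted with the bar.

Emit:
carry_out(
  moves="0 0 0.02 -0.03 0 0 0;0 -0.002 0.06 -0.03 0 0 0;0 -0.003 0.105 -0.03 0.01 0 -0.01;0 -0.005 0.15 -0.03 0.02 0 -0.02;0 -0.006 0.195 -0.03 0.04 0 -0.04;0 -0.007 0.24 -0.03 0.071 0 -0.068;0 -0.008 0.285 -0.03 0.071 0 -0.068;0 -0.009 0.325 -0.03 0.071 0 -0.068;0 -0.010 0.36 -0.03 0.071 0 -0.068;0 -0.011 0.39 -0.03 0.071 0 -0.068;0 -0.011 0.403 -0.03 0.071 0 -0.068;0 -0.011 0.403 -0.03 0.071 0 -0.068;0 -0.011 0.403 -0.015 0.071 0 -0.068;0 -0.011 0.403 0 0.071 0 -0.068;0 -0.011 0.403 0 0.071 0 -0.068;0 -0.011 0.403 0 0.071 0 -0.068",
)

```text
clock: 27.85
tool_pos: [0.508, 0.0178, 0.3147]
orientation: [-175.9, -0.2, 177.6]
force: [0.1, 0.3, 0.4]
opening: 0.0135
```

```bash
cat > hov.py <<'E'
from hand import *
from lean import toW,corners,Q
import sys
a=ctrl.snapshot("scene");b=ctrl.snapshot("top");o=ctrl.get_obs()
print(o["tool_pos"],o["orientation"],o["force"],o["opening"])
n=sys.argv[1]
R=Ro.from_euler("xyz",o["orientation"],degrees=True).as_matrix();w=o["tool_pos"]+R@[0,0,.1914];d=w[:2]-Q[:2];c,s=np.cos(Q[2]),np.sin(Q[2])
print("seat",w,"local",c*d[0]+s*d[1],-s*d[0]+c*d[1],w[2]-.07)
overlay(a,o,n+"ov.png",(290,150,360,220),10);save(a,n+"s.png",(290,150,360,220),10);save(b,n+"t.png",(230,150,390,260),4)
E
python3 hov.py h31
```

```text
[0.508299   0.0182336  0.31553143] [-1.75939374e+02 -1.05509371e-01  1.77602541e+02] [-0.05182998 -0.29190917 -0.67463225] 0.013637429403993605
seat [0.50738078 0.00470676 0.12461222] local -0.0006395214336897883 0.00048089050336286174 0.05461222484997311
```

View pics/h31ov.png

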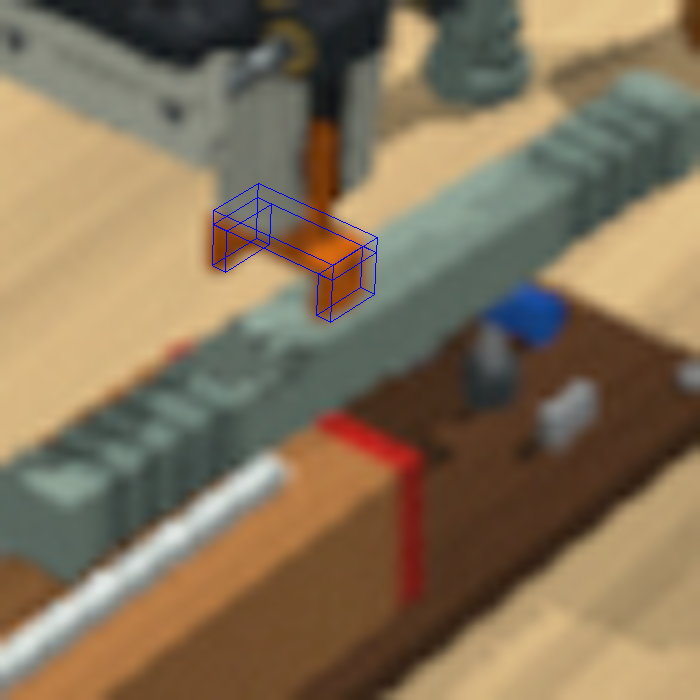

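View pics/h31t.png

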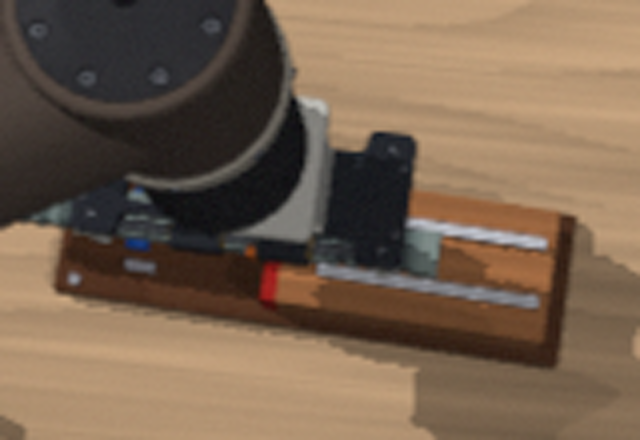

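```bash
python3 - <<'E'
from hand import *
from lean import toW,corners,fit
a=ctrl.snapshot("scene")
crop=(290,150,360,220);s=10;im=cv2.resize(a["image"][150:220,290:360,::-1],None,fx=s,fy=s,interpolation=cv2.INTER_CUBIC)
P=np.array([proj(a,toW(c)) for c in corners(.0335,.071)])
P=(P-[290,150]+.5)*s-.5
for i in range(8):
    for j in(1,2,4):
        if i<i^j: cv2.line(im,tuple(np.round(P[i]).astype(int).tolist()),tuple(np.round(P[i^j]).astype(int).tolist()),(0,0,255),1)
E=np.array([proj(a,toW((x,0,0))) for x in(-.045,.045)]);E=(E-[290,150]+.5)*s-.5
cv2.line(im,tuple(np.round(E[0]).astype(int).tolist()),tuple(np.round(E[1]).astype(int).tolist()),(255,0,255),1)
cv2.imwrite("pics/b32.png",im)
E
```

```text
(no output)
```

View pics/b32.png

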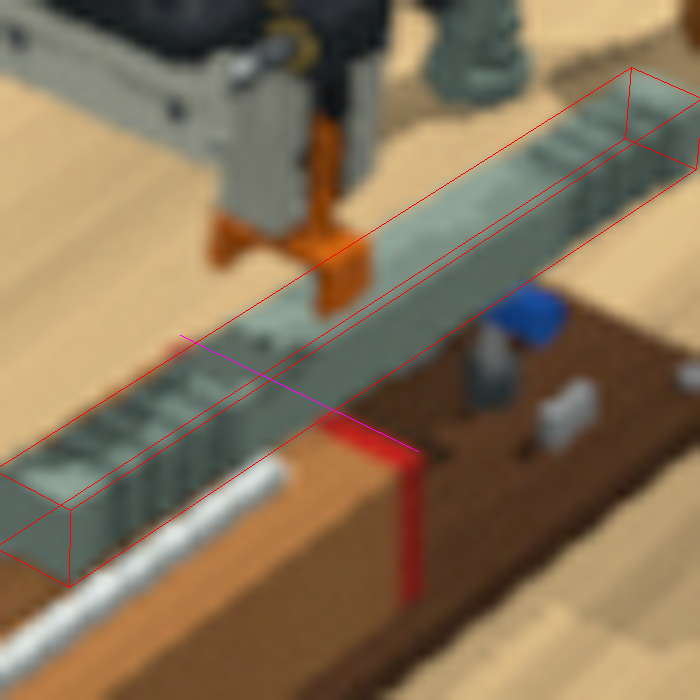

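Emit:
carry_out(
  moves="0 -0.0006 0.0014 0.005 0 0 0;0 -0.0006 0.0017 0.010 0 0 0;0 -0.0006 0.0017 0.010 0 0 0;0 -0.0006 0.0017 0.010 0 0 0",
)

```text
clock: 28.4
tool_pos: [0.5087, 0.0197, 0.3047]
orientation: [-175.9, -0.2, 177.6]
force: [0.6, -0.6, 0.0]
opening: 0.0139
```

```bash
python3 hov.py h33
```

```text
[0.50875892 0.01971097 0.30493724] [-1.75931791e+02 -1.34456277e-01  1.77646203e+02] [ 0.83527693 -0.34136243 -0.6167271 ] 0.013899834662701203
seat [0.50775359 0.00616215 0.11402004] local -0.00032682094669830776 0.001950367046708157 0.04402003656456119
```

View pics/h33s.png

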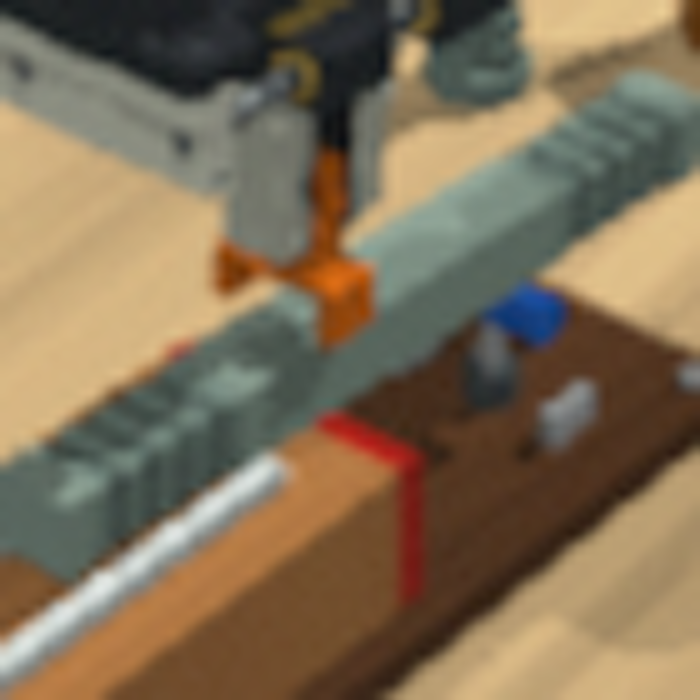

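```bash
python3 - <<'E'
from hand import *
from lean import toW,corners
a=ctrl.snapshot("scene");o=ctrl.get_obs()
x0,y0,s=304,165,18
im=cv2.resize(a["image"][y0:y0+32,x0:x0+40,::-1],None,fx=s,fy=s,interpolation=cv2.INTER_LANCZOS4)
def L(p,q,c):
    p,q=[((np.array(v)-[x0,y0]+.5)*s-.5).round().astype(int).tolist() for v in(p,q)];cv2.line(im,tuple(p),tuple(q),c,1)
P=np.array([proj(a,toW(c)) for c in corners(.0335,.071)])
for i,j in((1,3),(5,7),(4,6)):L(P[i],P[j],(0,0,255))
for B in saddle_pts(o)[:2]:
    pts=[proj(a,w) for w in B]
    for i in range(8):
        for j in(1,2,4):
            if i<i^j:L(pts[i],pts[i^j],(255,0,0))
cv2.imwrite("pics/z34.png",im)
cv2.imwrite("pics/z34b.png",cv2.resize(a["image"][y0:y0+32,x0:x0+40,::-1],None,fx=s,fy=s,interpolation=cv2.INTER_NEAREST))
E
```

```text
(no output)
```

View pics/z34.png

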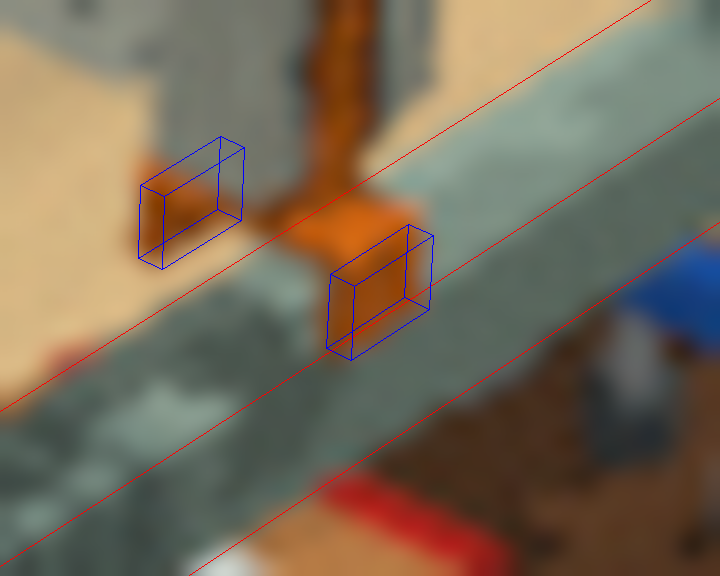

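View pics/z34b.png

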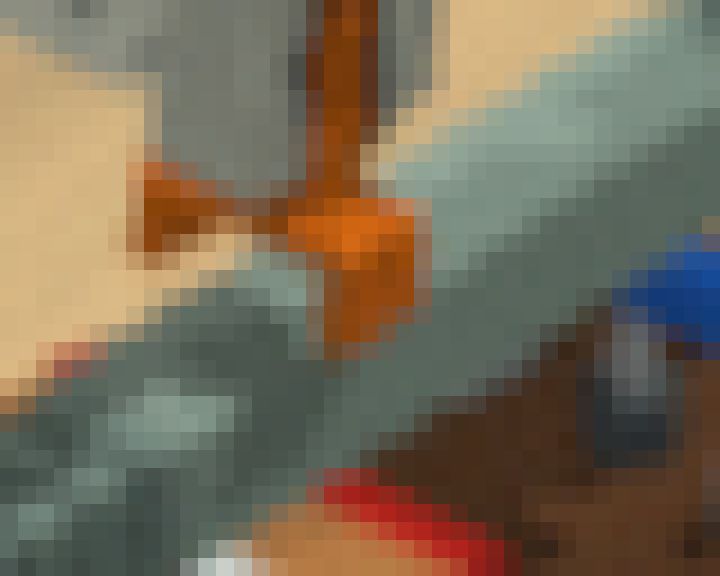

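Emit:
carry_out(
  moves="0 -0.001 0 0.001 0 0 0;0 -0.001 0.0002 0.003 0 0 0;0 -0.001 0.0003 0.005 0 0 0;0 -0.001 0.0005 0.007 0 0 0;0 -0.001 0.0006 0.008 0 0 0;0 -0.001 0.0006 0.008 0 0 0",
)

```text
clock: 29.15
tool_pos: [0.5096, 0.0196, 0.2966]
orientation: [-175.9, -0.2, 177.6]
force: [-0.3, 0.4, 0.1]
opening: 0.0138
```

```bash
python3 hov.py h35
```

```text
[0.50968791 0.01967317 0.29683088] [-1.75932711e+02 -1.40461512e-01  1.77638264e+02] [ 0.09609575 -1.04505151  0.31370312] 0.014191543602497553
seat [0.50866084 0.00612837 0.1059135 ] local 0.0005810517567241702 0.0019538991670566223 0.035913504925979695
```

View pics/h35s.png

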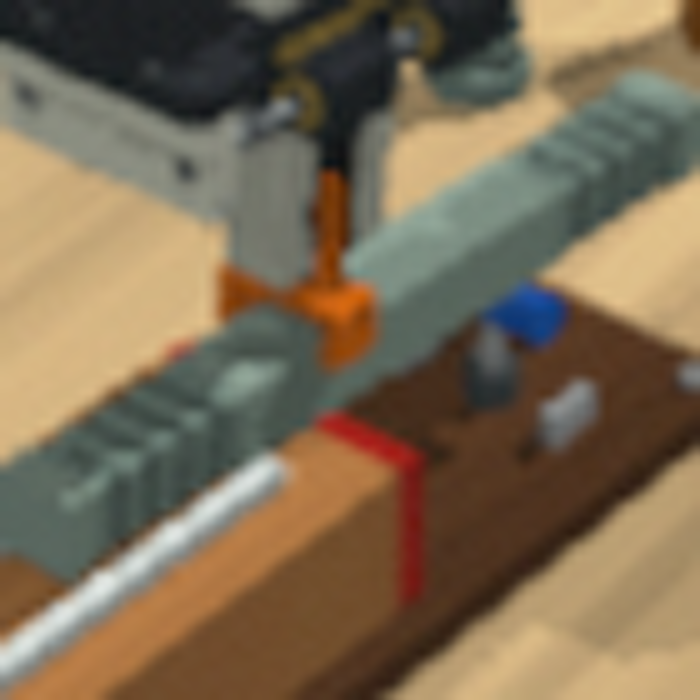

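The feet are 4 mm below the bar top with no force, so the legs are astride. Lowering to just above seating.

Emit:
carry_out(
  moves="0 0 0.0002 0.002 0 0 0;0 0 0.0003 0.004 0 0 0;0 0 0.0004 0.006 0 0 0;0 0 0.0006 0.008 0 0 0;0 0 0.0007 0.0093 0 0 0;0 0 0.0007 0.0093 0 0 0;0 0 0.0007 0.0093 0 0 0",
)

```text
clock: 29.95
tool_pos: [0.5097, 0.0197, 0.2875]
orientation: [-175.9, -0.1, 177.6]
force: [-0.3, 0.2, -0.1]
opening: 0.014
```

```bash
python3 hov.py h36; python3 -c "
from lean import *
a=ctrl.snapshot('scene');import lean;lean.U0=330;print(fit(a,(0,.25))[:3])"
```

```text
[0.50969763 0.01971526 0.28760149] [-1.75938013e+02 -1.29472071e-01  1.77639485e+02] [ 0.23876225  0.80447118 -1.12057776] 0.014132901582592011
seat [0.50870817 0.00618658 0.09668278] local 0.000625941566722569 0.0020140011670424264 0.026682778293474402
(np.float64(-0.12525000000000014), np.float64(0.03937499999999998), np.float64(0.0))
```

View pics/h36s.png

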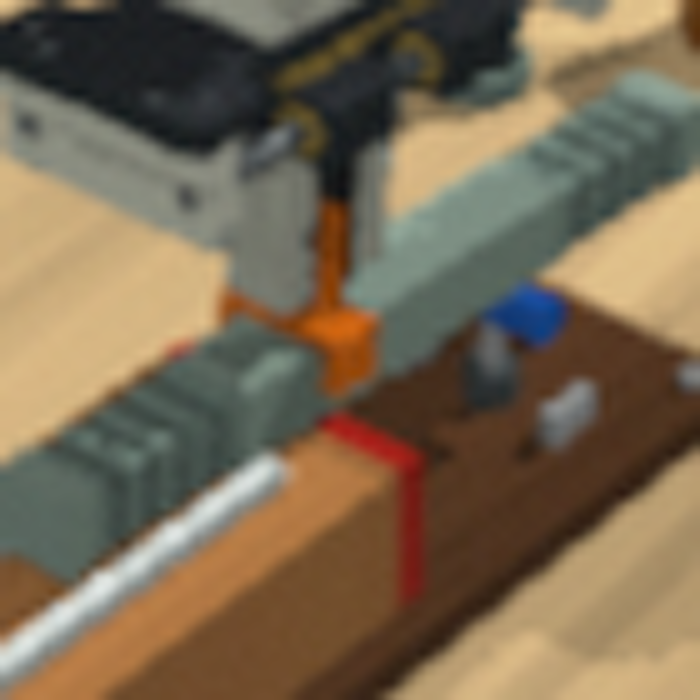

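Emit:
carry_out(
  moves="0.018 0 0 0.0003 0 0 0;0.022 0 0 0.0003 0 0 0;0.03 0 0 0.0003 0 0 0;0.036 0 0 0.0003 0 0 0;0.036 0 0 0 0 0 0;0.036 0 0 -0.01 0 0 0;0.036 0 0 -0.025 0 0 0;0.036 0 0 -0.045 0 0 0;0.036 0 0 -0.08 0 0 0;0.036 0 0 -0.12 0 0 0;0.036 0 0 -0.12 0 0 0",
)

```text
clock: 31.2
tool_pos: [0.5116, 0.0286, 0.4136]
orientation: [-176.1, 0.4, 177.7]
force: [-0.0, -0.1, 0.2]
opening: 0.0358
```

```bash
python3 - <<'E'
from lean import *
a=ctrl.snapshot("scene");b=ctrl.snapshot("top");pickle.dump((a,b),open("ab3.pkl","wb"))
save(a,"s37.png",(250,130,390,250),5);save(b,"t37.png",(230,150,390,260),4)
o=ctrl.get_obs();print(o["clock"],o["tool_pos"],o["force"],o["opening"])
E
```

```text
31.3 [0.51027813 0.02828783 0.40888961] [ 0.02105266 -0.68799724 -0.46988165] 0.035832313650326124
```

View pics/s37.png

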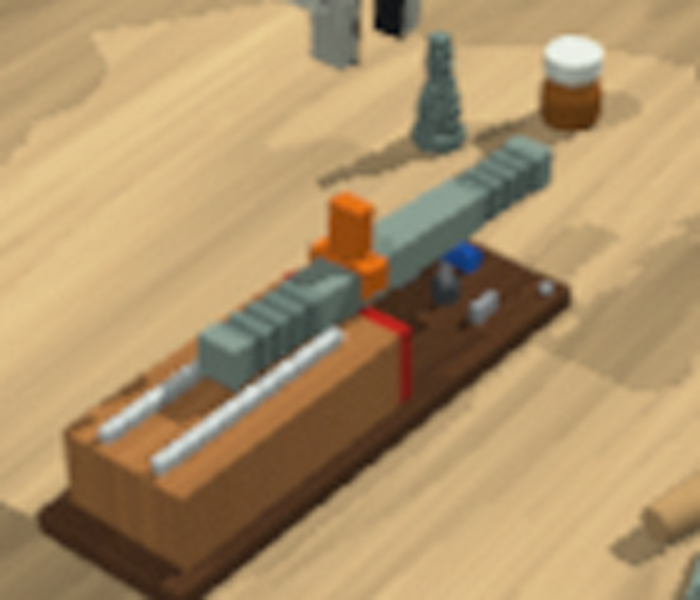

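View pics/t37.png

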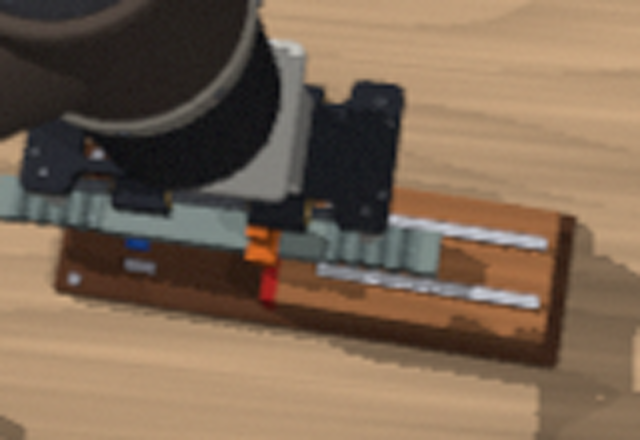

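```bash
python3 - <<'E'
from lean import *
from sad import boxes,om
import lean
a=ctrl.snapshot("scene");b=ctrl.snapshot("top")
def pts(B,x,y,th):
    c,s=np.cos(th),np.sin(th);out=[]
    for v in B:
        Y,Z=v[1],v[2]-.014
        out.append(toW((x+v[0],y+Y*c+Z*s,.0261-np.tan(th)*y-Y*s+Z*c)))
    return out
S=4
def sil(p,v,org,sz):
    m=np.zeros((sz[1]*S,sz[0]*S),np.uint8)
    for B in boxes():
        P=np.array([proj(p,w) for w in pts(B,*v)]);h=cv2.convexHull(((P-org+.5)*S-.5).astype(np.float32)).reshape(-1,2)
        cv2.fillConvexPoly(m,np.round(h*16).astype(np.int32),1,shift=4)
    return cv2.resize(m.astype(np.float32),sz,interpolation=cv2.INTER_AREA)
org,sz=(308,163),(26,32)
M=om(a)[org[1]:org[1]+sz[1],org[0]:org[0]+sz[0]]
# bar occludes part of far leg: ignore via mask of bar pixels
w=1-lean.mask(a)[org[1]:org[1]+sz[1],org[0]:org[0]+sz[0]]*0.999
f=lambda v:((sil(a,[v[0]/100,v[1]/100,v[2]/10],org,sz)-M)**2*w).sum()
x0=np.array([0,.2,.7]);r=minimize(f,x0,method="Nelder-Mead",options=dict(initial_simplex=[x0,x0+[.4,0,0],x0+[0,.4,0],x0+[0,0,.5]],fatol=.02))
print("saddle local x,y (mm), tilt",r.x*[10,10,.1],r.fun,f(x0),M.sum())
lean.U0=332
print("bar",fit(a,(0,.25))[:3])
o=ctrl.get_obs();print(o["clock"],o["force"])
E
```

```text
saddle local x,y (mm), tilt [-0.39392816  4.96449694  0.01138779] 49.65486328125 55.294011718750006 175.0
bar (np.float64(-0.11250000000000007), np.float64(0.07874999999999999), np.float64(0.0))
31.4 [ 0.19572648  0.0718455  -0.35989735]
```

```bash
python3 - <<'E'
from lean import *
import lean
p=ctrl.snapshot("scene")
M0=mask(p)[140:250,290:390];n,l,st,_=cv2.connectedComponentsWithStats(M0)
w=np.ones(M0.shape);w[:,:331-290]=0
k=np.bincount(l[150-140:185-140,335-290:358-290].ravel(),minlength=n);k[0]=0;k=k.argmax()
M=(l==k)*1.
for U in(326,329,331):
    w[:]=1;w[:,:U-290]=0
    f=lambda v:((hull(p,v[0]/100,v[1]/10,(0,.25))-M)**2*w).sum()
    x0=np.array([3.3,.6]);r=minimize(f,x0,method="Nelder-Mead",options=dict(initial_simplex=[x0,x0+[.3,0],x0+[0,.2]]));print(U,r.x*[10,.1],r.fun)
q=pickle.load(open("ab3.pkl","rb"))[0];print(abs(p["image"].astype(int)-q["image"])[160:215,285:365].max())
E
```

```text
326 [31.52464056  0.06238076] 63.1875
329 [32.53601074  0.06424683] 41.484375
331 [32.38565826  0.06416985] 40.890625
23
```

```bash
python3 -c "
from plant import ctrl
print(ctrl.close_job(), ctrl.get_obs()['clock'])"
```

```text
the job is handed in; nothing more can be done
the job is handed in; nothing more can be done
```

The job is handed in at about 31 s of the 72 s. The bar is tipped and resting on the blue pad, and the middle saddle sits astride it above the red edge. No verdict was reported.

- **Bar:** I pushed it from behind in 4 mm steps, backing off each time. It tipped on its own with its middle about 32 mm past the edge, and I nudged it 2 mm further for margin. The last check showed a lean of about 0.064 rad (0.071 earlier). I take that to mean the pad is 2–3 mm down, well short of its stop.
- **Saddle:** I gripped it by the tab, tilted it to match the bar's lean, lowered it and let go. The tool reading put its seat about 2 mm beyond the edge and 0.6 mm off centre across the bar when I released it. The pictures show it seated.

**Disagreements and contacts:**
- The camera fit of the placed saddle was weak. It gave about 5 mm beyond the edge instead of 2 mm, still inside the allowed range, and an implausibly small tilt of 0.01 rad.
- One bar fit made after placing failed because the saddle splits the bar in the picture. I redid it on the front part, which gave the 0.064 rad above.
- While pushing, the fingers brushed the rail ends with about 5 N. I then raised them to clear the rails.
- The last two frames near the bar and saddle matched apart from image noise. The gripper was well clear of everything.

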